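Snug the adjustable wrench on the fence nut and tighten it

ROBOT

A 6-joint arm with a two-finger parallel gripper is mounted at the origin on a cart in front of the work surface, level with it; the furniture and walls round the work are solid. World frame = base frame: x ahead of the robot, y to its left, z up, the work surface at z = 0. Lengths are in mm, angles in rad, forces in N, time in s.
With the tool pointing down it reaches from about 275 to 1000 mm from the base axis. Payload 8.4 kg.
Tool frame: the origin (TCP) lies at the centre of the arm's flange, where the gripper is bolted on; the fingertips stand 173 mm ahead of it and the grasp point (between the pads) lies 155 mm ahead of it (r.nose_length is the distance from the TCP to the fingertips, in mm); z points along the fingers, y is the direction in which the jaws open and shut (so a half turn about z gives the same grasp; the last joint's range is limited). The gripper opens to 85 mm and grips with 20 to 120 N. Pads are 22 mm wide; open, the fingers measure 114 mm over their backs; the gripper's body (76 mm by 85 mm) begins 54 mm behind the grasp point. The pads swing forward as they close: fully open they stand 13 mm farther back than shut.
Start: joints at [-1.122, 0.353, 1.633, -0, 1.155, -0.002], TCP at [272.303, -562.566, 404.681] pointing down, gripper open.
Joint ranges: [-2.63, 2.63], [-0.92, 2.1], [0.06, 2.66], [-1.3, 4.44], [0, 2.69], [-3.02, 3.02]. Speed limits (rad/s): [2.22, 2.22, 2.79, 3.14, 3.14, 3.14].

INTERFACE

Orientations are given as [roll, pitch, yaw] about the fixed x, y, z axes, in that order (R = Rz(yaw) Ry(pitch) Rx(roll)).
In Python, from rig import r, grab_frame, workorder gives the robot as it stands.
- The arm moves only by the tool carry_out, never from a script. Its argument "steps" is a list that holds one entry, the list of rows, each a list of 5 numbers: the opening in per cent of the stroke, from 0 (shut) to 100 (fully open), then the shift along the tool's x, y, z in m, then the turn about the tool's z in degrees. In form: [[[jaw, x, y, z, spin], ...]]. A call has 1 to 8 rows; each row is the pose to reach, as a shift and turn from the pose measured when the call began, along the tool's axes at that moment; what a row does not reach only later rows make up. A row lasts 1/10 s, in which the tool goes at most 50 mm and 8.59 degrees, less where a joint would pass 70% of its speed; a pose out of reach is approached as far as the arm can. A call with a gripper value outside its range is refused whole. The fingers move at their own pace and stop on an object; "squeeze" is the grip in N (left out, the last holds). Time passes only in rows, so rows that repeat a pose let the fingers close. It gives the time, the measured TCP pose, the force and the opening at its end, in the units of the state.
- r.sense(): the state, without advancing time (a new reading comes with each control period).
- grab_frame(name): name is "scene" or "top" or "wrist"; returns a dict with "image" (480x640x3 uint8, red, green, blue), "intrinsics" (3x3 intrinsics, pixels), "eye" and "rotation" of the camera in the world; the wrist camera has in their place "T_tool_cam" (4x4, takes a point from camera to tool coordinates, whose origin is the TCP and whose axes are the flange's). Camera axes: x right, y up, looking along -z (the intrinsics and any distortion apply to the point x, -y, -z); pixel columns grow to the right and rows downward; lengths in mm; the calibration is good to about 2 mm. A picture is of the moment at which its call begins: read the wrist's pose just before it. There is no depth.
- workorder.sign_off(): hands the job in, once; it reports no verdict.
The state is a dict: "clock": time; "qpos": joint angles; "qvel": joint speeds; "joint_efforts": joint torques, N m; "eef_pos": TCP position; "tcp_rot": TCP orientation; "contact_force": force on the tool from outside, world axes, zero at the start; "wrist_torque": the same for the moment, N m; "opening": opening from 0.0 (shut) to 1.0 (fully open).
Only numpy, scipy, OpenCV 4.12 (cv2) and the standard library are available. Lean on these libraries where they do the work, as an engineer would, in place of code of your own. Each camera call takes 0.05 s, during which the arm holds its last target.

TASK

The square brass nut of the steel angle fence has worked loose and an adjustable wrench lies on it with its jaws still too wide. Roll the wrench's brass thumb worm, pressing it only lightly, until the jaws just fit the nut; only then swing the wrench's handle clockwise (seen from above) until the nut comes up firm, without heaving on it. Turn the nut with the wrench, never with the fingers, leave the wrench lying flat on the nut with its jaws still snug, and leave the other things on the bench where they are.

Things in the scene. Friction and masses are not known exactly. Their poses are not given: they have to be found in the camera images.
- jaw (a joint): slide of the movable jaw in m, driven by the worm only; it stays where left and starts at 0 to 0.001. The gap between the jaws is 30 mm minus this value. The nut is 26 mm across, so the jaws touch it at about 0.004 and then the worm turns no more: the fingertip slides over it and its drag rises from almost nothing to some 2 to 4 N. The reading is noisy.
- nut (a joint): turn of the nut in rad, clockwise from above being positive. It starts within 0.04 of 0 and turns with a light, steady resistance (0.35 N m) until it comes up firm somewhere between 0.4 and 0.7: from there the resistance climbs steeply (about 25 N m a rad, some 4 to 6 N more at the handle for each 5 mm), and soon it is overtightened.
- worm_top (a point): middle of the top of the worm, a knurled brass roller 20 mm in diameter and 18 long, axis along y, 8 mm proud of the head, 24 mm above the wrench's underside. x points along the wrench from handle to nut, y across to the movable jaw, z up. The nut's axis is 38 mm ahead along x. Dragging the worm's top to +x closes the jaws, to -x opens them. Press with 5 to 8 N.
- wrench_handle (a point): centre of the handle, half-way up, 140 mm from the middle of the jaws; axes as at worm_top. The loose steel wrench is about 220 mm long, 0.4 kg; its black sleeve, 96 mm long, 24 wide, 13 thick, runs 48 mm to each side of this point, 18 mm clear of the bench. The wooden bed ends 20 mm short of it. Clockwise swings the handle to its +y side, that of the movable jaw.
- nut_top (a point): centre of the top of the square brass nut, 26 x 26 x 15 mm, 16 mm above the foot plate; turns with it, z up. The bolt's end stands 6 mm higher. The nut sits on the steel foot of an angle fence (top 18 mm above the bench), whose wall, 45 mm high, is 55 mm from the nut, away from the handle. Foot, nut and wrench together rest on rubber pads: past about 2 N they give under a press by only 1 mm per 8 N.
- nut_corner (a point): a corner of the nut's top face, 18 mm from its centre; turns with the nut.
- wrench: the adjustable wrench; origin under the middle of the jaws, on its underside; x from handle to jaws, z up. The head is 16 mm thick, the jaws 29 mm long, with the nut between them. The worm closes them by 0.5 mm a rad. A fingertip dragged over its top rolls it by stroke / 10 mm as long as it bears on the top, so it takes some four or five strokes of about 18 mm, lifting between them.
- oil_can: loose tin oil can with a bent spout, 166 mm high, behind the work; a bystander
- bung_3: loose wooden bung (tapered plug) 44 mm across and 32 high, behind the work; a bystander
- bung_1: loose wooden bung 50 mm across and 36 high, behind the work; a bystander

How it is judged (in metres and radians):
On the way, in this order (a step that is already met when the one before it is completed fails the run):
1. the jaws are closed on the nut to within 1 mm, before the nut is turned (value of joint jaw above 0.003 m and value of joint nut below 0.25 rad), for 0.2 s.
2. the nut is turned clockwise until firm (0.52 rad or more) with the jaws still snug (value of joint jaw above 0.003 m and value of joint nut above 0.52 rad), for 0.2 s.
At the end, for the whole second after the job is handed in: the nut has come up firm (0.51 rad or more), the jaws are within 1 mm of its width (jaw at 0.0030 or more), the wrench lies flat and still on the nut (middle of the jaws within 8 mm of the nut's axis, height within 8 mm, tilt under 0.1 rad) (value of joint jaw above 0.003 m and value of joint nut above 0.51 rad and horizontal distance between wrench and nut_top below 0.008 m and height (world z) of wrench between 0.012 and 0.026 m and angle between wrench's own z axis and vertical below 0.1 rad and linear speed of wrench below 0.02 m/s); the robot touches nothing.
It fails at once if the worm is pressed with more than 18 N (contact force between the fingers and worm_c0 above 18 N).
It fails at once if the wrench is heaved on: more than 25 N on it, or the nut forced past 0.70 rad (contact force between the fingers and wrench above 25 N or value of joint nut above 0.7 rad).
It fails at once if the nut is turned by the fingers or struck by the arm (contact force between any of the fingers, the arm and nut_c0 above 2 N).
It fails at once if the nut is turned while the jaws are slack (distance of nut_corner from where it was at the start of the episode above 0.005 m and value of joint jaw below 0.002 m).
It fails at once if a bystander is pushed away by more than 30 mm (distance of any of oil_can, bung_3, bung_1 from where it was at the start of the episode above 0.03 m).
It also fails if it takes over 72 s, if anything falls off the work surface, if the arm or the gripper's body presses on something with over 40 N, if the wrist force passes 120 N, or if a joint passes its speed limit or range.

## Working session

There is one attempt and no reset: what is moved stays moved. The work goes in short steps, Python scripts to look and compute and a tool call to move; the robot and the scene stay as the last step left them, time stands still between calls to the robot, and variables do not carry over. Pictures are saved under pics/ and viewed, and the job is handed in when it is done.

Besides the shell and the picture viewer there is one more tool, called after "Request:" as name(argument=value, ...), one argument or row to a line, values as JSON. carry_out: Moves the arm, as the interface text tells. Its arguments: {"type":"object","properties":{"steps":{"type":"array","items":{"type":"array","items":{"type":"array","items":{"type":"number"}}}},"squeeze":{"type":"number"}},"required":["steps"]}

```bash
ls; mkdir -p pics; cat > h.py <<'E'
import numpy as np, cv2
from rig import r, grab_frame, workorder
def save(name, fn):
    f=grab_frame(name); cv2.imwrite('pics/'+fn, f['image'][:,:,::-1]); return f
E
python3 - <<'E'
from h import *
import pickle
s=r.sense(); print(s)
d={}
for n in ['scene','top','wrist']:
    f=save(n,n+'0.png'); d[n]=f
    print(n,{k:np.array(v).round(3).tolist() for k,v in f.items() if k!='image'})
d['s']=s
pickle.dump(d,open('f0.pkl','wb'))
E
```

```text
pics
{'clock': 0.0, 'qpos': array([-1.12235684e+00,  3.53678136e-01,  1.63415874e+00,  1.59156198e-05,
        1.15517983e+00, -2.38836254e-03]), 'qvel': array([ 0.00100494,  0.00017763,  0.00016898, -0.00085846, -0.00153859,
        0.00060171]), 'joint_efforts': array([ 1.28154039e-03, -6.05253053e+01, -3.42070985e+01, -3.74075000e-06,
        9.25235421e-03,  3.89479578e-05]), 'eef_pos': array([ 272.22444019, -562.33465337,  403.93224158]), 'tcp_rot': array([-3.14016864e+00, -1.79526289e-05,  4.50821395e-01]), 'contact_force': array([ 0.08042444,  0.08943203, -0.08216075]), 'wrist_torque': array([-0.00164847, -0.03617579, -0.02338499]), 'opening': 0.9989562800612798}
scene {'intrinsics': [[459.395, 0.0, 305.154], [0.0, 459.395, 239.919], [0.0, 0.0, 1.0]], 'eye': [116.198, 509.769, 682.269], 'rotation': [0.75, -0.014, -2.149]}
top {'intrinsics': [[500.722, 0.0, 319.795], [0.0, 500.722, 234.301], [0.0, 0.0, 1.0]], 'eye': [534.381, 211.334, 920.995], 'rotation': [0.08, -0.035, -1.543]}
wrist {'intrinsics': [[383.594, 0.0, 317.358], [0.0, 383.594, 238.19], [0.0, 0.0, 1.0]], 'T_tool_cam': [[0.001, 0.945, 0.326, 84.242], [1.0, -0.001, -0.001, -1.374], [-0.0, 0.326, -0.945, 31.044], [0.0, 0.0, 0.0, 1.0]]}
```

View pics/scene0.png

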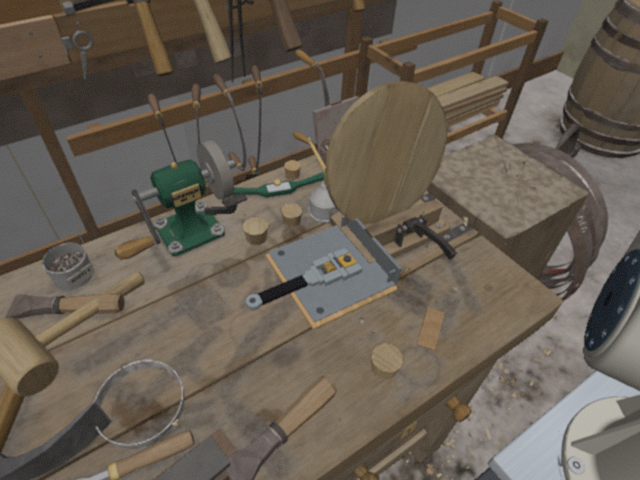

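View pics/top0.png

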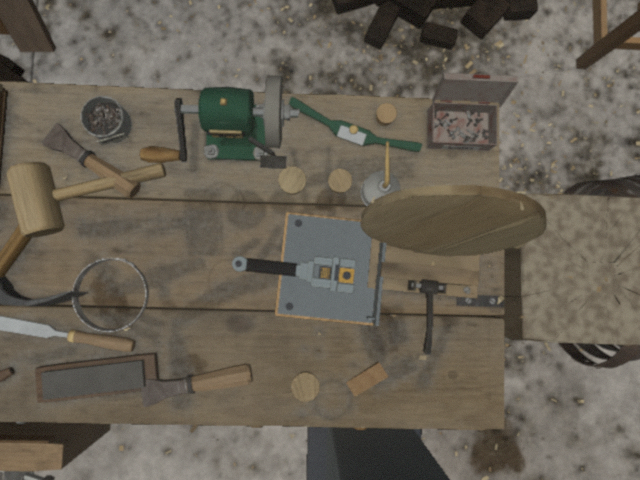

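View pics/wrist0.png

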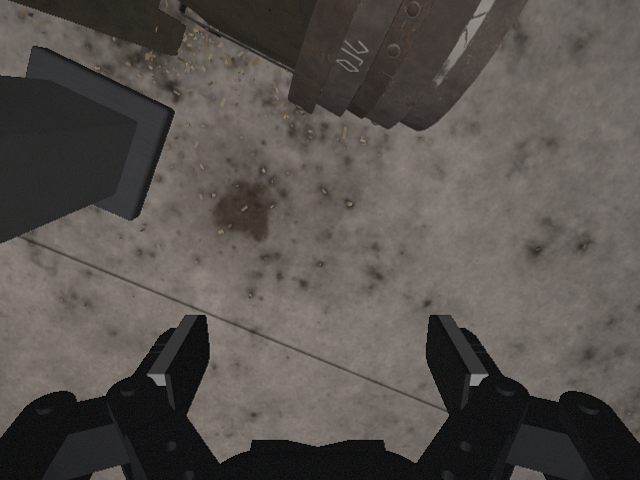

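```bash
cat >> h.py <<'E'
from scipy.spatial.transform import Rotation as Ro
import pickle
def cam(f, s=None):
    """returns K, R (cam->world, camera axes x right,y up,-z fwd), eye"""
    K=np.array(f['intrinsics'])
    if 'eye' in f:
        rr=np.array(f['rotation']); R=rr if rr.shape==(3,3) else Ro.from_euler('xyz',rr).as_matrix()
        return K,R,np.array(f['eye'])
    T=np.array(f['T_tool_cam']); Rt=Ro.from_euler('xyz',s['tcp_rot']).as_matrix()
    return K,Rt@T[:3,:3],Rt@T[:3,3]+np.array(s['eef_pos'])
def ray(c,u,v):
    K,R,e=c
    d=R@np.array([(u-K[0,2])/K[0,0],-(v-K[1,2])/K[1,1],-1.]); return e,d/np.linalg.norm(d)
def onz(c,u,v,z):
    e,d=ray(c,u,v); return e+d*(z-e[2])/d[2]
def proj(c,P):
    K,R,e=c; q=R.T@(np.array(P)-e); return np.array([K[0,0]*q[0]/-q[2]+K[0,2], K[1,1]*-q[1]/-q[2]+K[1,2]])
def tri(obs):
    A=np.zeros((3,3));b=np.zeros(3);rs=[ray(c,u,v) for c,u,v in obs]
    for e,d in rs:
        M=np.eye(3)-np.outer(d,d);A+=M;b+=M@e
    P=np.linalg.solve(A,b); return P,[np.linalg.norm((np.eye(3)-np.outer(d,d))@(P-e)) for e,d in rs]
E
python3 - <<'E'
from h import *
d=pickle.load(open('f0.pkl','rb'))
T=cam(d['top']);S=cam(d['scene'])
print('nut',tri([(T,347,274),(S,347,259)]))
print('hole',tri([(T,240,264),(S,254,300)]))
print('nut z34',onz(T,347,274,34),onz(S,347,259,34))
print('hole z26',onz(T,240,264,24),onz(S,254,300,24))
for a,b in [((361,222),(330,205)),((546,215),(446,115)),((450,186),(410,83)),((455,255),(362,220))]:
    print(tri([(T,*a),(S,*b)]))
import cv2
for n,(u,v) in [('top',(320,265)),('scene',(335,265))]:
    im=d[n]['image'][:,:,::-1][v-75:v+75,u-100:u+100]
    cv2.imwrite(f'pics/{n}_crop.png',cv2.resize(im,(800,600),interpolation=cv2.INTER_CUBIC))
E
```

```text
nut (array([536.83238894, 131.05049842,  30.42412771]), [np.float64(0.4704381839712928), np.float64(0.4704381839711745)])
hole (array([549.40040326, 321.5189331 ,  28.28517982]), [np.float64(0.07442127082654253), np.float64(0.07442127082652808)])
nut z34 [537.10677413 131.74677453  34.        ] [534.26185163 132.73877533  34.        ]
hole z26 [549.5125789  322.11153596  24.        ] [552.19333957 320.22510047  24.        ]
(array([623.24043338, 114.30165514,  91.78575187]), [np.float64(1.5484172087950145), np.float64(1.548417208795071)])
(array([ 627.98859812, -153.57958706,  194.17742118]), [np.float64(6.726643270998831), np.float64(6.726643270998958)])
(array([626.08318745,   6.0422088 , 309.55973264]), [np.float64(33.465116539275044), np.float64(33.4651165392751)])
(array([601.78875827, -21.74204549,  11.76844144]), [np.float64(50.707464505848186), np.float64(50.707464505848144)])
```

```bash
ls pics; sleep 0
```

```text
scene0.png
scene_crop.png
top0.png
top_crop.png
wrist0.png
```

View pics/top_crop.png

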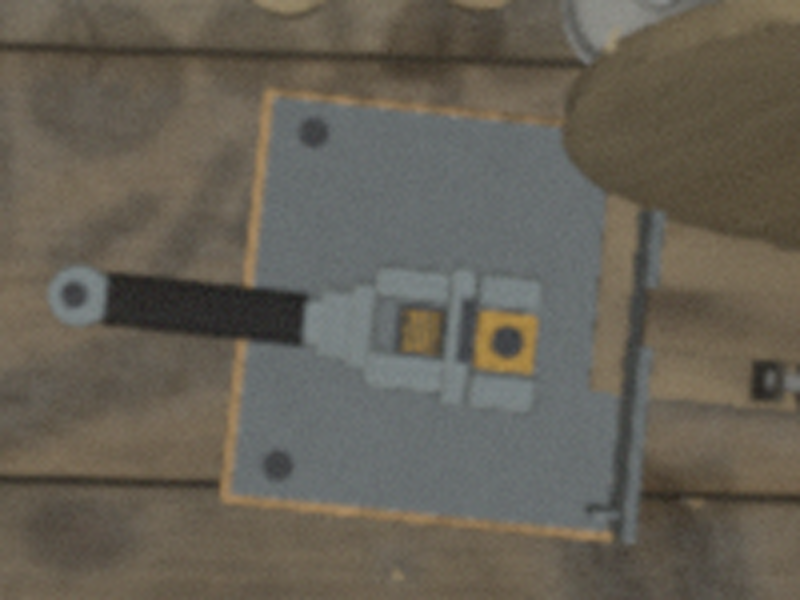

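View pics/scene_crop.png

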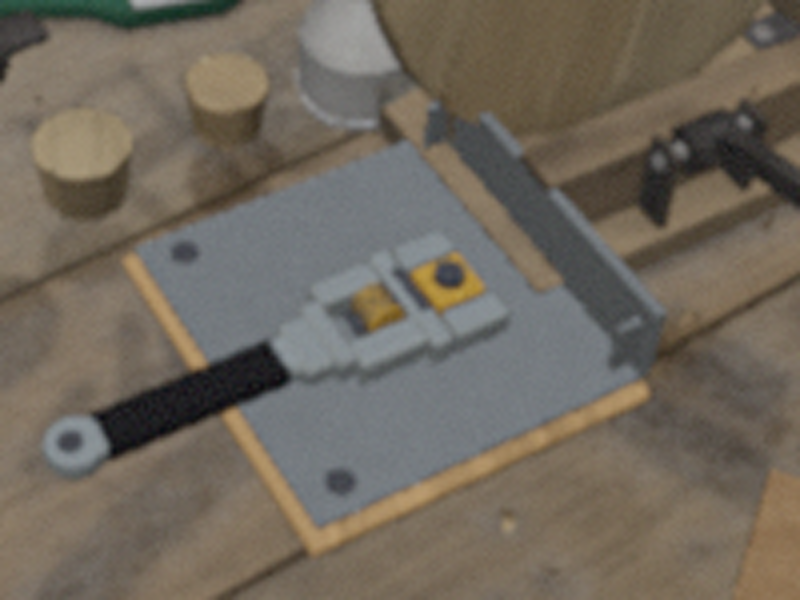

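```bash
cat >> h.py <<'E'
def rows(wps, jaw=0, s=None, yaws=None):
    """world TCP waypoints (mm), optional yaw targets -> rows relative to current pose"""
    s=s or r.sense(); Rt=Ro.from_euler('xyz',s['tcp_rot']).as_matrix(); out=[]
    for i,w in enumerate(wps):
        d=Rt.T@(np.array(w)-s['eef_pos'])/1000
        sp=0 if yaws is None else -np.degrees((yaws[i]-s['tcp_rot'][2]+np.pi)%(2*np.pi)-np.pi)
        out.append([jaw]+d.round(4).tolist()+[round(float(sp),2)])
    print(out); return out
E
python3 - <<'E'
from h import *
d=pickle.load(open('f0.pkl','rb'))
T=cam(d['top'])
print('bungs',onz(T,292,180,36),onz(T,340,180,32),'can',onz(T,376,192,30))
print(dir(r))
a=np.array([272,-562,404]); b=np.array([345,-200,404])
rows([a+(b-a)*k/8 for k in range(1,9)],yaws=[.451+.11*k for k in range(1,9)])
E
```

```text
bungs [701.65896452 234.34637864  36.        ] [705.4173419  148.20059687  32.        ] can [686.1484807   82.41534458  30.        ]
['MotionError', '__class__', '__delattr__', '__dict__', '__dir__', '__doc__', '__eq__', '__format__', '__ge__', '__getattribute__', '__getstate__', '__gt__', '__hash__', '__init__', '__init_subclass__', '__le__', '__lt__', '__module__', '__ne__', '__new__', '__reduce__', '__reduce_ex__', '__repr__', '__setattr__', '__sizeof__', '__str__', '__subclasshook__', '__weakref__', 'nose_length', 'sense']
[[0, 0.0279, -0.0372, 0.0002, -6.31], [0, 0.0558, -0.074, 0.0002, -12.62], [0, 0.0837, -0.1107, 0.0002, -18.92], [0, 0.1117, -0.1475, 0.0003, -25.22], [0, 0.1396, -0.1842, 0.0003, -31.52], [0, 0.1675, -0.221, 0.0004, -37.83], [0, 0.1954, -0.2577, 0.0004, -44.13], [0, 0.2234, -0.2945, 0.0005, -50.43]]
```

Request:
carry_out(
  steps=[
    [[0, 0.028, -0.037, 0, -6.3], [0, 0.056, -0.074, 0, -12.6], [0, 0.084, -0.111, 0, -18.9], [0, 0.112, -0.147, 0, -25.2], [0, 0.14, -0.184, 0, -31.5], [0, 0.168, -0.221, 0, -37.8], [0, 0.195, -0.258, 0, -44.1], [0, 0.223, -0.295, 0, -50.4]],
  ],
  squeeze=30,
)

```text
clock: 0.95
eef_pos: [344.2, -198.0, 404.4]
tcp_rot: [-3.141, -0.001, 1.334]
contact_force: [1.4, 0.0, 0.6]
opening: 0.007
```

```bash
python3 - <<'E'
from h import *
s=r.sense(); print(s['contact_force'],s['wrist_torque'])
a=s['eef_pos']; b=np.array([470,170,370])
rows([a+(b-a)*k/8 for k in range(1,9)],yaws=[1.334+.171*min(1,k/4) for k in range(1,9)])
E
```

```text
[1.35988948 0.02927373 0.6464866 ] [-0.01211789 -0.01974882  0.04872021]
[[0, 0.0484, 0.0045, 0.0043, -2.43], [0, 0.0968, 0.009, 0.0087, -4.87], [0, 0.1452, 0.0136, 0.013, -7.32], [0, 0.1936, 0.0181, 0.0174, -9.77], [0, 0.242, 0.0226, 0.0217, -9.77], [0, 0.2904, 0.0271, 0.0261, -9.77], [0, 0.3388, 0.0316, 0.0304, -9.77], [0, 0.3872, 0.0362, 0.0347, -9.77]]
```

Request:
carry_out(
  steps=[
    [[0, 0.048, 0.0045, 0.004, -2.4], [0, 0.097, 0.009, 0.009, -4.9], [0, 0.145, 0.0135, 0.013, -7.3], [0, 0.194, 0.018, 0.017, -9.8], [0, 0.242, 0.0225, 0.022, -9.8], [0, 0.29, 0.027, 0.026, -9.8], [0, 0.339, 0.0315, 0.03, -9.8], [0, 0.387, 0.036, 0.035, -9.8]],
  ],
)

```text
clock: 1.75
eef_pos: [470.0, 172.1, 369.6]
tcp_rot: [3.141, -0.001, 1.506]
contact_force: [0.7, 0.5, 0.5]
opening: 0.003
```

```bash
python3 - <<'E'
from h import *
s=r.sense(); print(s['eef_pos'],s['tcp_rot'],s['contact_force'])
f=save('wrist','w1.png'); pickle.dump((s,f),open('w1.pkl','wb'))
E
```

```text
[469.99567552 172.12315387 369.63160385] [ 3.14148204e+00 -9.38876874e-04  1.50595219e+00] [0.73769712 0.50480224 0.5491674 ]
```

View pics/w1.png

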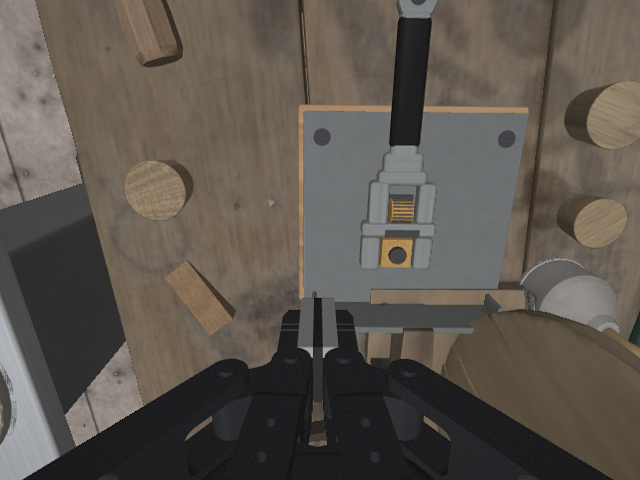

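```bash
python3 - <<'E'
from h import *
s,f=pickle.load(open('w1.pkl','rb'))
im=f['image'][:,:,::-1][130:280,330:530]
cv2.imwrite('pics/w1c.png',cv2.resize(im,(800,600),interpolation=cv2.INTER_CUBIC))
E
```

```text
(no output)
```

View pics/w1c.png

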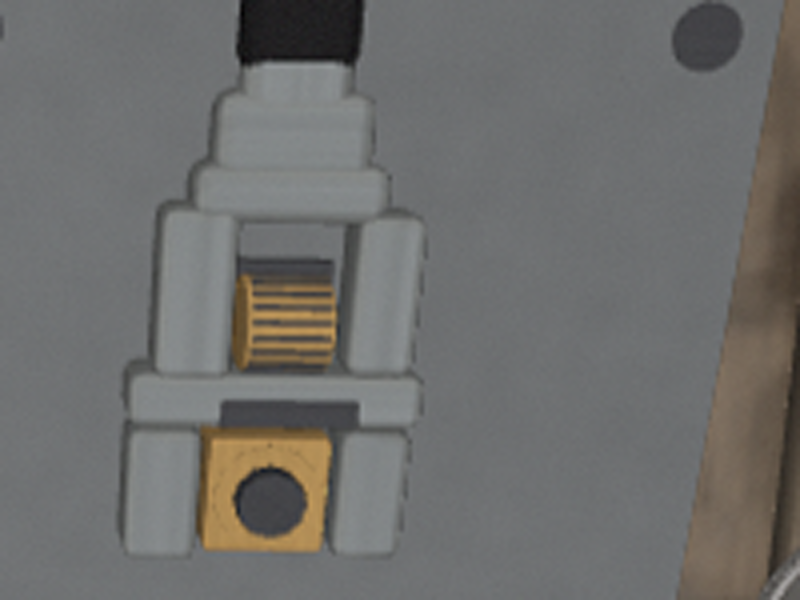

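```bash
python3 - <<'E'
from h import *
s,f=pickle.load(open('w1.pkl','rb'))
c=cam(f,s); print('cam',c[2])
px=lambda a,b:(330+a/4-0.375,130+b/4-0.375)
N=onz(c,*px(270,501),40); print('bolt',N)
H=onz(c,416,3,26.5); print('ring hole',H, np.linalg.norm((H-N)[:2]))
for p in [(242,278),(330,278),(244,362),(334,366),(287,322)]: print('worm',onz(c,*px(*p),41))
# wrench axis from rails: sleeve end mid and jaws ends
for n,p in {'sleeveL':(240,62),'sleeveR':(360,64),'railTL':(160,205),'railTR':(424,218),'railBL':(155,372),'railBR':(412,375),'jawBL':(124,552),'jawBR':(396,553),'jawinL':(190,550),'jawinR':(334,550)}.items():
    print(n,onz(c,*px(*p),35 if n[0]!='s' else 31))
for a,b in [(215,455),(328,437),(322,551),(208,551)]: print('nutcorner',onz(c,*px(a,b),34))
d=(H-N)[:2]; print(np.degrees(np.arctan2(d[1],d[0])))
S=cam(pickle.load(open('f0.pkl','rb'))['scene']);T=cam(pickle.load(open('f0.pkl','rb'))['top'])
print(tri([(c,*px(270,501)),(T,320-100+507/4,265-75+342/4),(S,335-100+450/4,265-75+274/4)]))
print(tri([(c,416,3),(T,320-100+74/4,265-75+294/4),(S,335-100+71/4,265-75+442/4)]))
E
```

```text
cam [474.99171015 257.3655479  338.66794312]
bolt [534.07073914 135.7760496   40.        ]
ring hole [549.41992969 322.05422799  26.5       ] 186.90948984038866
worm [528.15877851 184.10768524  41.        ]
worm [545.56776703 182.99308486  41.        ]
worm [528.52292588 166.71969547  41.        ]
worm [546.6722802  164.71457843  41.        ]
worm [537.12662139 174.51733082  41.        ]
sleeveL [529.65107369 224.95056974  31.        ]
sleeveR [553.09941893 223.06671292  31.        ]
railTL [512.97276562 198.55099298  35.        ]
railTR [565.51730077 192.57146306  35.        ]
railBL [511.26301132 163.91411775  35.        ]
railBR [564.23056856 159.87474857  35.        ]
jawBL [503.77790017 123.9476373   35.        ]
jawBR [562.14509941 119.9751035   35.        ]
jawinL [517.94472293 123.50806959  35.        ]
jawinR [548.82702799 121.53004544  35.        ]
nutcorner [523.63846453 144.51913359  34.        ]
nutcorner [547.36752542 147.02666926  34.        ]
nutcorner [546.49158193 121.01325727  34.        ]
nutcorner [521.95691479 122.58471513  34.        ]
85.28950978484755
(array([534.70519605, 132.33339716,  34.25716255]), [np.float64(1.1704405048723552), np.float64(0.31492488044354633), np.float64(0.9024297794291604)])
(array([550.07992532, 323.31507149,  26.67393212]), [np.float64(1.4146117045241988), np.float64(1.156741152413573), np.float64(0.4900368472064302)])
```

```bash
python3 - <<'E'
from h import *
s=r.sense()
rows([(500,176,330),(530,181,290),(537.5,181.5,250),(537.5,181.5,226),(537.5,181.5,222),(537.5,181.5,222)])
E
```

```text
[[0, 0.0005, 0.0278, 0.0394, 0.0], [0, 0.0073, 0.0573, 0.0795, 0.0], [0, 0.0081, 0.0647, 0.1195, 0.0], [0, 0.0079, 0.0646, 0.1435, 0.0], [0, 0.0079, 0.0646, 0.1475, 0.0], [0, 0.0079, 0.0646, 0.1475, 0.0]]
```

Request:
carry_out(
  steps=[
    [[0, 0.0005, 0.028, 0.039, 0], [0, 0.007, 0.057, 0.079, 0], [0, 0.008, 0.0645, 0.118, 0], [0, 0.008, 0.0645, 0.142, 0], [0, 0.008, 0.0645, 0.147, 0], [0, 0.008, 0.0645, 0.147, 0], [0, 0.008, 0.0645, 0.147, 0]],
  ],
)

```text
clock: 2.5
eef_pos: [537.8, 181.7, 223.8]
tcp_rot: [3.138, -0.005, 1.506]
contact_force: [0.6, -0.4, 0.4]
opening: 0.003
```

```bash
python3 - <<'E'
from h import *
s=r.sense(); print(s['eef_pos'],s['tcp_rot'],s['contact_force'],s['wrist_torque'])
f=save('wrist','w2.png'); pickle.dump((s,f),open('w2.pkl','wb'))
g=save('scene','s2.png'); cv2.imwrite('pics/s2c.png',cv2.resize(g['image'][190:310,250:410,::-1],(800,600),interpolation=cv2.INTER_CUBIC))
E
```

```text
[537.81962261 181.70850015 223.79519102] [ 3.13793764 -0.00545106  1.50639203] [ 0.64449406 -0.38142761  0.3605679 ] [0.03691118 0.03733311 0.02901711]
```

View pics/w2.png

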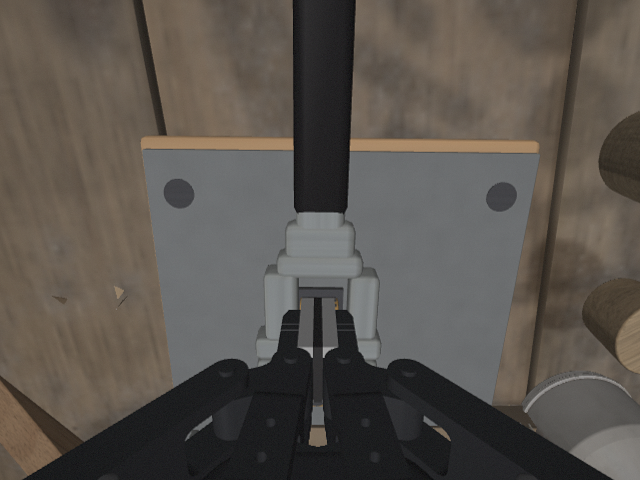

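View pics/s2c.png

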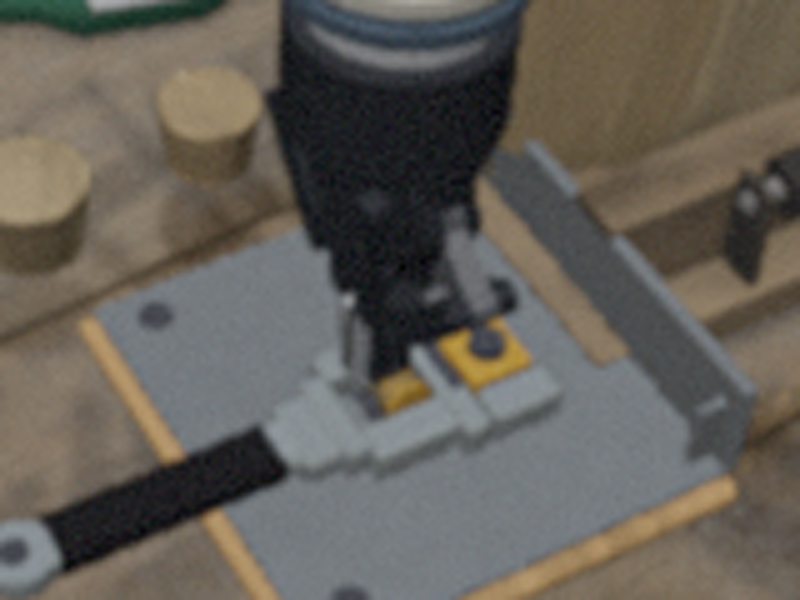

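Request:
carry_out(
  steps=[
    [[0, 0, 0, 0.003, 0], [0, 0, 0, 0.0055, 0], [0, 0, 0, 0.0065, 0], [0, 0, 0, 0.0065, 0]],
  ],
)

```text
clock: 3.0
eef_pos: [537.9, 181.8, 217.7]
tcp_rot: [3.137, -0.006, 1.506]
contact_force: [-0.3, 0.6, -0.3]
opening: 0.0
```

Request:
carry_out(
  steps=[
    [[0, 0, 0, 0.001, 0], [0, 0, 0, 0.0015, 0], [0, 0, 0, 0.0015, 0]],
  ],
)

```text
clock: 3.3
eef_pos: [537.8, 181.8, 216.0]
tcp_rot: [3.137, -0.006, 1.506]
contact_force: [0.3, 0.3, -0.2]
opening: 0.001
```

Request:
carry_out(
  steps=[
    [[0, 0, 0, 0.0005, 0], [0, 0, 0, 0.0008, 0], [0, 0, 0, 0.0008, 0]],
  ],
)

```text
clock: 3.6
eef_pos: [537.8, 181.8, 215.1]
tcp_rot: [3.137, -0.006, 1.506]
contact_force: [-0.5, -0.2, -0.2]
opening: 0.002
```

Request:
carry_out(
  steps=[
    [[0, 0, 0, 0.0005, 0], [0, 0, 0, 0.0007, 0], [0, 0, 0, 0.0007, 0]],
  ],
)

```text
clock: 3.9
eef_pos: [537.9, 181.8, 214.6]
tcp_rot: [3.137, -0.006, 1.506]
contact_force: [0.4, -0.7, 1.5]
opening: 0.002
```

Request:
carry_out(
  steps=[
    [[0, 0, 0, 0.0004, 0], [0, 0, 0, 0.0005, 0], [0, 0, 0, 0.0005, 0]],
  ],
)

```text
clock: 4.2
eef_pos: [537.9, 181.8, 214.2]
tcp_rot: [3.137, -0.006, 1.506]
contact_force: [-0.2, 0.3, 3.6]
opening: 0.005
```

Request:
carry_out(
  steps=[
    [[0, 0, 0, 0.0003, 0], [0, 0, 0, 0.0004, 0], [0, -0.003, 0, 0.0004, 0], [0, -0.006, 0, 0.0004, 0], [0, -0.009, 0, 0.0004, 0]],
  ],
)

```text
clock: 4.7
eef_pos: [537.5, 173.4, 214.3]
tcp_rot: [3.137, -0.007, 1.506]
contact_force: [-3.5, 4.1, 10.4]
opening: -0.0
```

```bash
python3 - <<'E'
from h import *
s=r.sense(); print(s['eef_pos'],s['contact_force'],s['wrist_torque'],s['qvel'].round(3))
f=save('wrist','w3.png'); 
s=r.sense(); print(s['eef_pos'],s['contact_force'],s['wrist_torque'],s['qvel'].round(3))
g=save('scene','s3.png'); cv2.imwrite('pics/s3c.png',cv2.resize(g['image'][190:310,250:410,::-1],(800,600),interpolation=cv2.INTER_CUBIC))
s=r.sense(); print(s['eef_pos'],s['contact_force'],s['wrist_torque'],s['qvel'].round(3))
cv2.imwrite('pics/w3c.png',cv2.resize(f['image'][180:480,120:520,::-1],(800,600)))
E
```

```text
[537.48455547 173.38939553 214.32295062] [-3.51132943  4.10327412 10.3509182 ] [ 0.72648415  0.53459569 -0.03685037] [-0.051 -0.014  0.025 -0.002 -0.011 -0.051]
[537.43016213 173.00016808 214.26697256] [-2.87341752  3.50483266  9.99020694] [ 0.60942415  0.54632723 -0.02628935] [ 0.004 -0.001 -0.002 -0.002  0.002  0.009]
[537.45502712 173.06660503 214.30746239] [-3.16177307  2.95850263  8.94753607] [0.39035381 0.52258064 0.01036397] [ 0.002  0.003 -0.003 -0.005  0.002  0.006]
```

View pics/w3c.png

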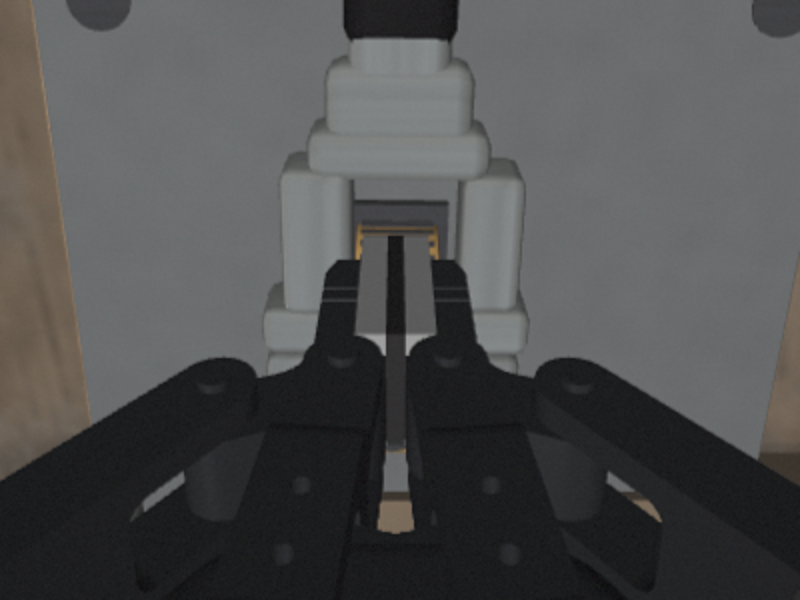

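View pics/s3c.png

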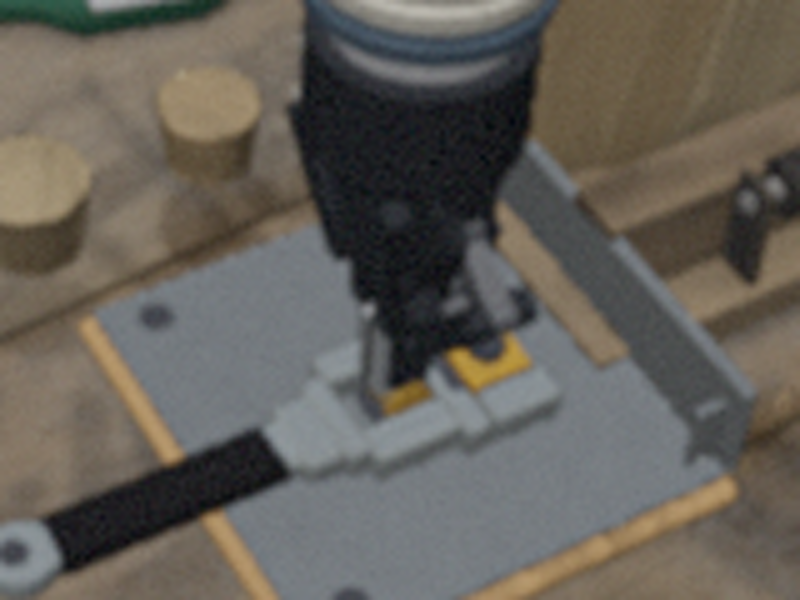

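Request:
carry_out(
  steps=[
    [[0, 0, 0, -0.0003, 0], [0, -0.003, 0.0, -0.0003, 0], [0, -0.006, 0.0, -0.0003, 0], [0, -0.008, 0.0, -0.0003, 0]],
  ],
)

```text
clock: 5.2
eef_pos: [536.9, 165.4, 214.8]
tcp_rot: [3.137, -0.008, 1.506]
contact_force: [-3.4, 3.7, 5.6]
opening: -0.001
```

Request:
carry_out(
  steps=[
    [[0, 0, 0, -0.008, 0], [0, 0, 0, -0.02, 0], [0, 0, 0, -0.03, 0], [0, 0, 0, -0.03, 0]],
  ],
)

```text
clock: 5.6
eef_pos: [537.4, 165.4, 246.7]
tcp_rot: [3.134, -0.009, 1.506]
contact_force: [0.2, -0.0, -0.1]
opening: 0.004
```

```bash
python3 - <<'E'
from h import *
s=r.sense(); print(s['eef_pos'],s['contact_force'],s['wrist_torque'],s['tcp_rot'],s['qpos'])
f=save('wrist','w4.png'); pickle.dump((s,f),open('w4.pkl','wb'))
cv2.imwrite('pics/w4c.png',cv2.resize(f['image'][180:480,120:520,::-1],(800,600)))
g=save('scene','s4.png'); cv2.imwrite('pics/s4c.png',cv2.resize(g['image'][190:310,250:410,::-1],(800,600),interpolation=cv2.INTER_CUBIC))
g=save('top','t4.png'); cv2.imwrite('pics/t4c.png',cv2.resize(g['image'][190:340,220:420,::-1],(800,600),interpolation=cv2.INTER_CUBIC))
E
```

```text
[537.43657778 165.40662774 246.7102098 ] [ 0.16676593 -0.04256829 -0.12290714] [-0.01637473  0.03488259  0.08026223] [ 3.13377282 -0.00879158  1.50566282] [0.29425225 0.45436668 1.89399078 0.00776897 0.78283791 0.35394106]
```

View pics/s4c.png

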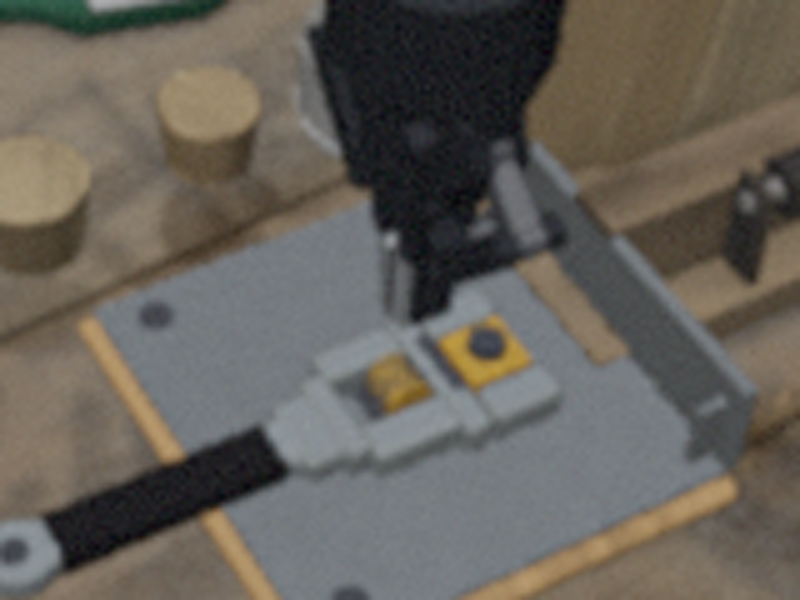

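View pics/w4c.png

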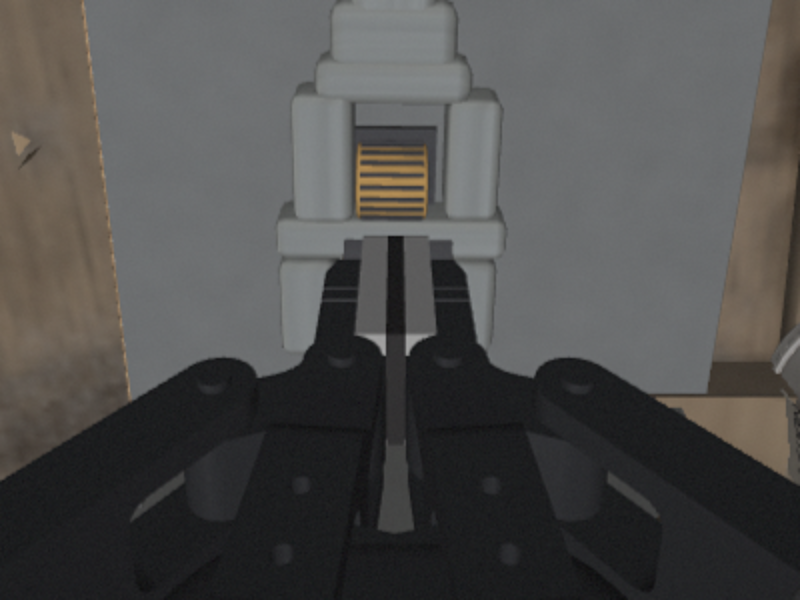

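Request:
carry_out(
  steps=[
    [[0, -0.02, 0, -0.03, 0], [0, -0.04, -0.01, -0.04, 0], [0, -0.05, -0.02, -0.04, 0], [0, -0.05, -0.02, -0.04, 0]],
  ],
)

```text
clock: 6.15
eef_pos: [511.5, 115.3, 283.6]
tcp_rot: [3.139, -0.007, 1.504]
contact_force: [0.2, 0.0, -0.2]
opening: -0.003
```

```bash
python3 - <<'E'
from h import *
s=r.sense(); print(s['eef_pos'],s['contact_force'],s['tcp_rot'])
f=save('wrist','w5.png'); pickle.dump((s,f),open('w5.pkl','wb'))
cv2.imwrite('pics/w5c.png',cv2.resize(f['image'][140:290,220:420,::-1],(800,600),interpolation=cv2.INTER_CUBIC))
E
```

```text
[511.52573655 115.33781922 283.64726528] [ 0.17272866  0.03744954 -0.18415424] [ 3.13863301 -0.00720298  1.50431208]
```

View pics/w5c.png

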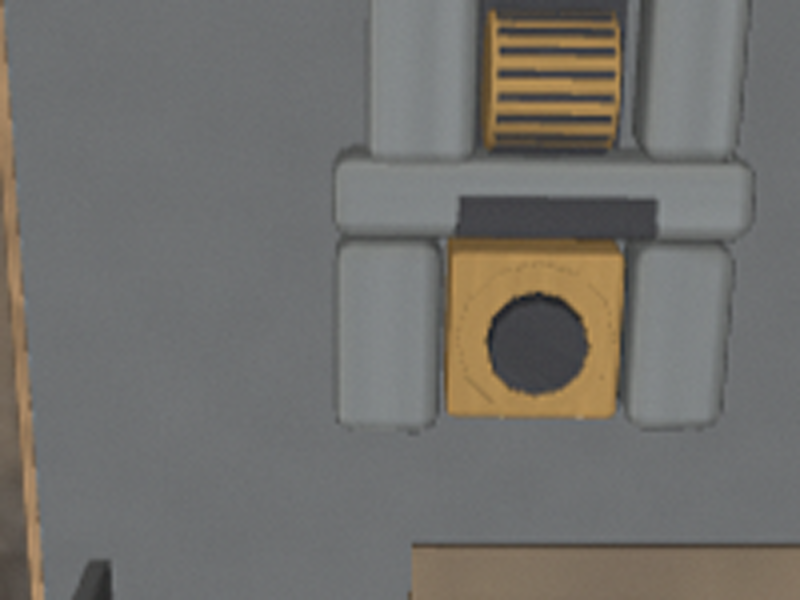

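```bash
python3 - <<'E'
from h import *
rows([(515,130,275),(532,170,255),(537.8,181.8,225),(537.8,181.8,219),(537.8,181.8,217),(537.8,181.8,217)])
E
```

```text
[[0, 0.0141, 0.0017, 0.0087, 0.0], [0, 0.055, 0.0159, 0.0291, 0.0], [0, 0.0669, 0.0208, 0.0592, 0.0], [0, 0.0668, 0.0208, 0.0652, 0.0], [0, 0.0668, 0.0208, 0.0672, 0.0], [0, 0.0668, 0.0208, 0.0672, 0.0]]
```

Request:
carry_out(
  steps=[
    [[0, 0.014, 0.0015, 0.009, 0], [0, 0.055, 0.016, 0.029, 0], [0, 0.067, 0.021, 0.059, 0], [0, 0.067, 0.021, 0.065, 0], [0, 0.067, 0.021, 0.067, 0], [0, 0.067, 0.021, 0.067, 0]],
  ],
)

```text
clock: 6.8
eef_pos: [537.7, 182.0, 216.8]
tcp_rot: [3.139, -0.007, 1.505]
contact_force: [-0.1, -0.0, -0.1]
opening: 0.001
```

Request:
carry_out(
  steps=[
    [[0, 0, 0, 0.0015, 0], [0, 0, 0, 0.0024, 0], [0, 0, 0, 0.0025, 0], [0, -0.003, 0, 0.0025, 0], [0, -0.0065, 0, 0.0025, 0], [0, -0.01, 0, 0.0025, 0], [0, -0.0135, 0, 0.0025, 0], [0, -0.017, 0, 0.0025, 0]],
  ],
)

```text
clock: 7.6
eef_pos: [536.7, 164.9, 214.8]
tcp_rot: [3.138, -0.008, 1.504]
contact_force: [-0.9, 4.1, 5.3]
opening: 0.003
```

Request:
carry_out(
  steps=[
    [[0, 0, 0, -0.005, 0], [0, 0.003, 0, -0.006, 0], [0, 0.017, 0.0002, -0.006, 0], [0, 0.017, 0.0002, -0.003, 0], [0, 0.017, 0.0002, -0.002, 0], [0, 0.017, 0.0002, -0.002, 0]],
  ],
)

```text
clock: 8.2
eef_pos: [537.7, 182.0, 216.4]
tcp_rot: [3.139, -0.007, 1.505]
contact_force: [-0.6, 0.3, -0.3]
opening: 0.002
```

Request:
carry_out(
  steps=[
    [[0, 0, 0, 0.0015, 0], [0, 0, 0, 0.0021, 0], [0, 0, 0, 0.0022, 0], [0, -0.003, 0, 0.0022, 0], [0, -0.006, 0, 0.0022, 0], [0, -0.009, 0, 0.0022, 0]],
  ],
)

```text
clock: 8.8
eef_pos: [537.3, 173.3, 214.7]
tcp_rot: [3.139, -0.008, 1.505]
contact_force: [-2.4, 4.0, 7.2]
opening: -0.002
```

Request:
carry_out(
  steps=[
    [[0, -0.003, 0, 0, 0], [0, -0.0065, 0, 0, 0], [0, -0.0085, 0, 0, 0], [0, -0.0085, 0, -0.006, 0], [0, -0.02, -0.005, -0.02, 0], [0, -0.04, -0.015, -0.045, 0], [0, -0.055, -0.02, -0.06, 0], [0, -0.055, -0.02, -0.07, 0]],
  ],
)

```text
clock: 9.6
eef_pos: [512.8, 117.6, 285.2]
tcp_rot: [3.139, -0.008, 1.504]
contact_force: [-0.5, 0.0, -0.2]
opening: 0.003
```

```bash
python3 - <<'E'
from h import *
s=r.sense(); print(s['eef_pos'],s['contact_force'],s['tcp_rot'])
f=save('wrist','w6.png'); pickle.dump((s,f),open('w6.pkl','wb'))
cv2.imwrite('pics/w6c.png',cv2.resize(f['image'][140:290,220:420,::-1],(800,600),interpolation=cv2.INTER_CUBIC))
E
```

```text
[512.82293601 117.63044489 285.20717681] [-0.49411725  0.0197167  -0.20913848] [ 3.13873437 -0.00752304  1.5036549 ]
```

View pics/w6c.png

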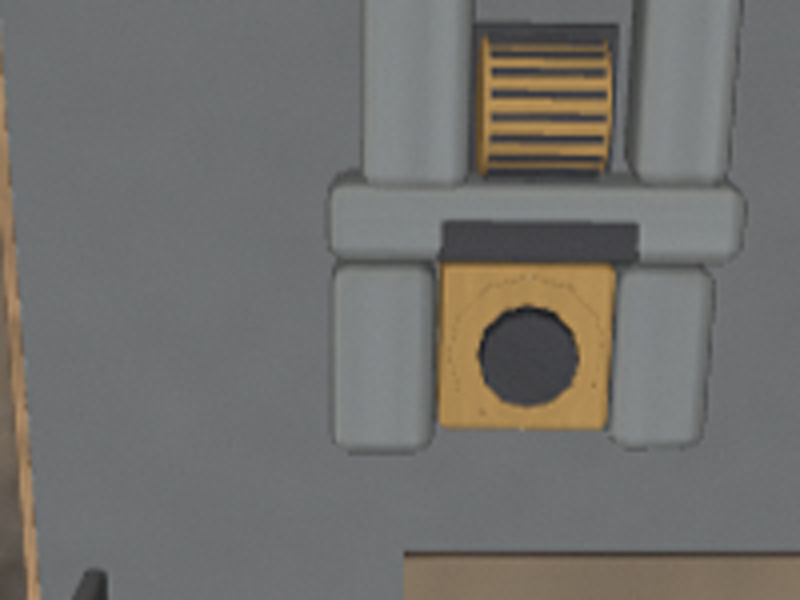

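```bash
python3 - <<'E'
from h import *
rows([(515,130,275),(532,170,255),(537.4,181.5,225),(537.4,181.5,219),(537.4,181.5,216.8),(537.4,181.5,216.5)])
E
```

```text
[[0, 0.0114, 0.0003, 0.0116, 0.0], [0, 0.0523, 0.0144, 0.032, 0.0], [0, 0.0639, 0.0189, 0.0621, 0.0], [0, 0.0638, 0.0189, 0.0681, 0.0], [0, 0.0638, 0.0188, 0.0703, 0.0], [0, 0.0638, 0.0188, 0.0706, 0.0]]
```

Request:
carry_out(
  steps=[
    [[0, 0.012, 0.0005, 0.011, 0], [0, 0.052, 0.014, 0.032, 0], [0, 0.064, 0.019, 0.061, 0], [0, 0.064, 0.019, 0.067, 0], [0, 0.064, 0.019, 0.0685, 0], [0, 0.064, 0.019, 0.0685, 0]],
  ],
)

```text
clock: 10.25
eef_pos: [537.2, 181.6, 218.1]
tcp_rot: [3.138, -0.008, 1.504]
contact_force: [0.4, -0.5, 0.2]
opening: -0.003
```

Request:
carry_out(
  steps=[
    [[0, 0, 0, 0.003, 0], [0, 0, 0, 0.0037, 0], [0, 0, 0, 0.0038, 0], [0, -0.003, 0, 0.0038, 0], [0, -0.0065, 0, 0.0038, 0], [0, -0.01, 0, 0.0038, 0], [0, -0.0135, 0, 0.0038, 0], [0, -0.017, 0, 0.0038, 0]],
  ],
)

```text
clock: 11.05
eef_pos: [536.4, 164.7, 214.9]
tcp_rot: [3.136, -0.009, 1.503]
contact_force: [-1.3, 3.4, 4.4]
opening: -0.0
```

Request:
carry_out(
  steps=[
    [[0, 0, 0, -0.005, 0], [0, 0.003, 0, -0.006, 0], [0, 0.017, 0.0004, -0.006, 0], [0, 0.017, 0.0004, -0.003, 0], [0, 0.017, 0.0004, -0.002, 0], [0, 0.017, 0.0004, -0.002, 0]],
  ],
)

```text
clock: 11.65
eef_pos: [537.5, 181.7, 216.4]
tcp_rot: [3.138, -0.008, 1.504]
contact_force: [0.1, 0.2, -0.0]
opening: 0.002
```

Request:
carry_out(
  steps=[
    [[0, 0, 0, 0.0015, 0], [0, 0, 0, 0.0021, 0], [0, 0, 0, 0.0023, 0], [0, -0.003, 0, 0.0023, 0], [0, -0.0065, 0, 0.0023, 0], [0, -0.01, 0, 0.0024, 0], [0, -0.0135, 0, 0.0025, 0], [0, -0.017, 0, 0.0025, 0]],
  ],
)

```text
clock: 12.45
eef_pos: [536.6, 165.1, 214.6]
tcp_rot: [3.137, -0.01, 1.503]
contact_force: [-2.4, 5.9, 6.7]
opening: 0.001
```

Request:
carry_out(
  steps=[
    [[0, 0, 0, -0.005, 0], [0, -0.015, -0.005, -0.03, 0], [0, -0.035, -0.012, -0.06, 0], [0, -0.048, -0.02, -0.07, 0], [0, -0.048, -0.02, -0.07, 0]],
  ],
)

```text
clock: 12.95
eef_pos: [512.5, 116.7, 285.4]
tcp_rot: [3.135, -0.01, 1.502]
contact_force: [0.2, 0.5, -0.7]
opening: 0.002
```

```bash
python3 - <<'E'
from h import *
s=r.sense(); print(s['eef_pos'],s['contact_force'],s['tcp_rot'])
f=save('wrist','w7.png'); pickle.dump((s,f),open('w7.pkl','wb'))
cv2.imwrite('pics/w7c.png',cv2.resize(f['image'][140:290,220:420,::-1],(800,600),interpolation=cv2.INTER_CUBIC))
E
```

```text
[512.49146593 116.70937176 285.41606101] [ 0.21065276  0.46002365 -0.65674752] [ 3.13484591 -0.01020183  1.50220245]
```

View pics/w7c.png

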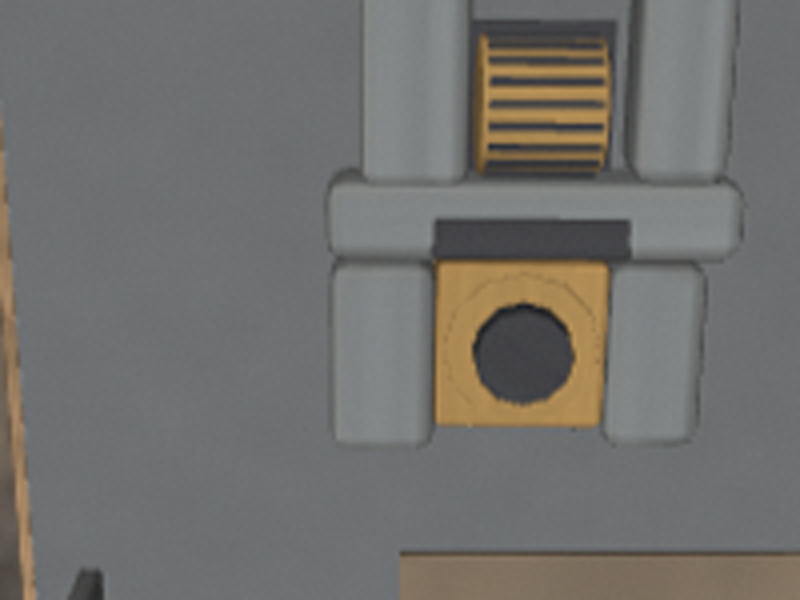

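Request:
carry_out(
  steps=[
    [[0, 0.012, 0.0005, 0.011, 0], [0, 0.052, 0.014, 0.032, 0], [0, 0.065, 0.0195, 0.061, 0], [0, 0.065, 0.0195, 0.067, 0], [0, 0.065, 0.0195, 0.069, 0], [0, 0.065, 0.0195, 0.069, 0]],
  ],
)

```text
clock: 13.6
eef_pos: [536.7, 181.5, 215.6]
tcp_rot: [3.137, -0.01, 1.502]
contact_force: [-0.1, -1.0, -0.4]
opening: -0.002
```

Request:
carry_out(
  steps=[
    [[0, 0, 0, 0.0008, 0], [0, 0, 0, 0.0013, 0], [0, 0, 0, 0.0014, 0], [0, -0.003, 0, 0.0014, 0], [0, -0.0065, 0, 0.0014, 0], [0, -0.01, 0, 0.0015, 0], [0, -0.0135, 0, 0.0016, 0], [0, -0.017, 0, 0.0016, 0]],
  ],
)

```text
clock: 14.4
eef_pos: [536.3, 164.9, 214.9]
tcp_rot: [3.134, -0.012, 1.502]
contact_force: [0.3, 5.9, 5.1]
opening: -0.005
```

Request:
carry_out(
  steps=[
    [[0, 0, 0, -0.005, 0], [0, -0.015, -0.005, -0.03, 0], [0, -0.035, -0.012, -0.06, 0], [0, -0.048, -0.02, -0.07, 0], [0, -0.048, -0.02, -0.07, 0]],
  ],
)

```text
clock: 14.9
eef_pos: [511.9, 116.4, 285.6]
tcp_rot: [3.133, -0.012, 1.5]
contact_force: [0.0, -0.2, -0.1]
opening: -0.001
```

```bash
python3 - <<'E'
from h import *
s=r.sense(); print(s['eef_pos'],s['contact_force'],s['tcp_rot'])
f=save('wrist','w8.png'); pickle.dump((s,f),open('w8.pkl','wb'))
cv2.imwrite('pics/w8c.png',cv2.resize(f['image'][140:290,220:420,::-1],(800,600),interpolation=cv2.INTER_CUBIC))
c=cam(f,s)
px=lambda a,b:(220+a/4-0.375,140+b/4-0.375)
g=save('top','t8.png'); cv2.imwrite('pics/t8c.png',cv2.resize(g['image'][190:340,220:420,::-1],(800,600),interpolation=cv2.INTER_CUBIC))
E
```

```text
[511.87299547 116.39088735 285.60259558] [ 0.03183049 -0.16403432 -0.09289071] [ 3.13277243 -0.01184315  1.5004235 ]
```

View pics/w8c.png

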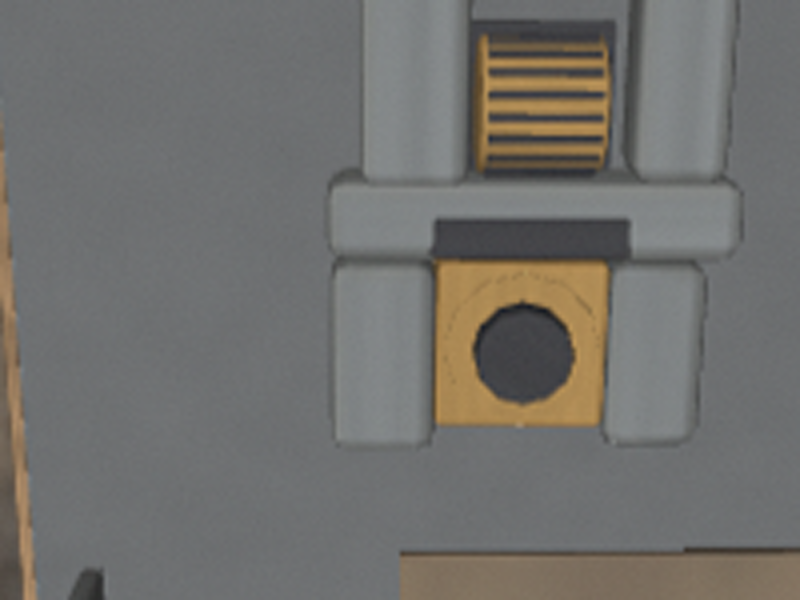

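View pics/w8.png

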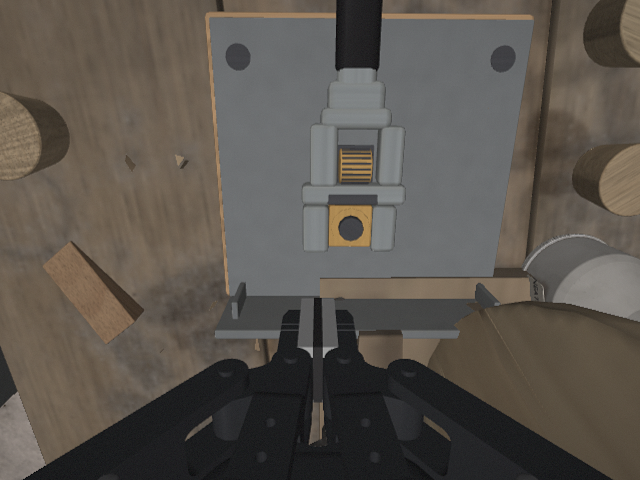

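```bash
cat >> h.py <<'E'
def tip(s): return s['eef_pos']+Ro.from_euler('xyz',s['tcp_rot']).as_matrix()@np.array([0,0,173.])
E
python3 - <<'E'
from h import *
s=r.sense(); print(tip(s)-s['eef_pos'])
off=tip(s)-s['eef_pos']
t=np.array([515.8,311.6,17])-off
print(t)
a=s['eef_pos']
b=np.array([t[0]-5,t[1],280])
rows([a+(b-a)*k/4.5 for k in range(1,5)]+[b,t+[0,0,50],t+[0,0,12],t],yaws=[1.49]*8)
E
```

```text
[   1.43988679    1.95286785 -172.98298481]
[514.36011321 309.64713215 189.98298481]
[[0, 0.0425, -0.0037, 0.0014, 0.62], [0, 0.0851, -0.0073, 0.0028, 0.62], [0, 0.1276, -0.011, 0.0041, 0.62], [0, 0.1701, -0.0146, 0.0055, 0.62], [0, 0.1914, -0.0165, 0.0062, 0.62], [0, 0.1913, -0.0118, 0.0463, 0.62], [0, 0.1908, -0.0121, 0.0842, 0.62], [0, 0.1907, -0.0122, 0.0962, 0.62]]
```

Request:
carry_out(
  steps=[
    [[0, 0.0425, -0.004, 0.0015, 0.6], [0, 0.085, -0.007, 0.003, 0.6], [0, 0.1275, -0.011, 0.004, 0.6], [0, 0.17, -0.0145, 0.0055, 0.6], [0, 0.191, -0.0165, 0.006, 0.6], [0, 0.191, -0.0165, 0.046, 0.6], [0, 0.191, -0.0165, 0.084, 0.6], [0, 0.191, -0.0165, 0.096, 0.6]],
  ],
)

```text
clock: 15.8
eef_pos: [508.1, 310.2, 185.5]
tcp_rot: [3.14, -0.008, 1.492]
contact_force: [-0.4, -0.8, 0.8]
opening: 0.002
```

```bash
python3 - <<'E'
from h import *
s=r.sense(); print(s['eef_pos'],s['contact_force'],s['tcp_rot'],tip(s))
f=save('wrist','w9.png'); pickle.dump((s,f),open('w9.pkl','wb'))
g=save('top','t9.png'); cv2.imwrite('pics/t9c.png',cv2.resize(g['image'][190:340,220:420,::-1],(800,600),interpolation=cv2.INTER_CUBIC))
g=save('scene','s9.png'); cv2.imwrite('pics/s9c.png',cv2.resize(g['image'][190:340,220:420,::-1],(800,600),interpolation=cv2.INTER_CUBIC))
E
```

```text
[508.1085881  310.18232825 185.48277398] [-0.37733307 -0.78983236  0.82935768] [ 3.13985632 -0.00794543  1.49151385] [508.51689314 311.52876235  12.48849545]
```

View pics/w9.png

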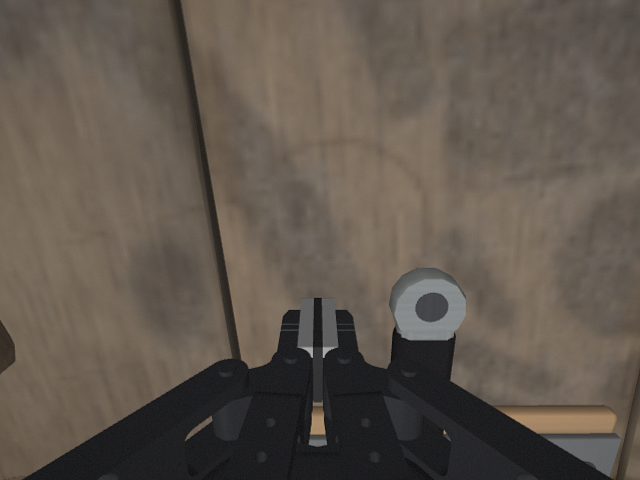

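View pics/t9c.png

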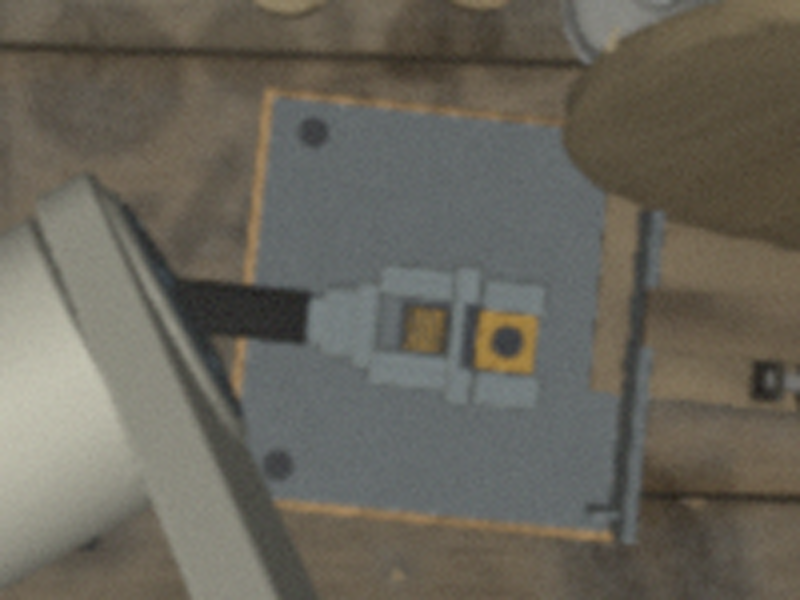

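View pics/s9c.png

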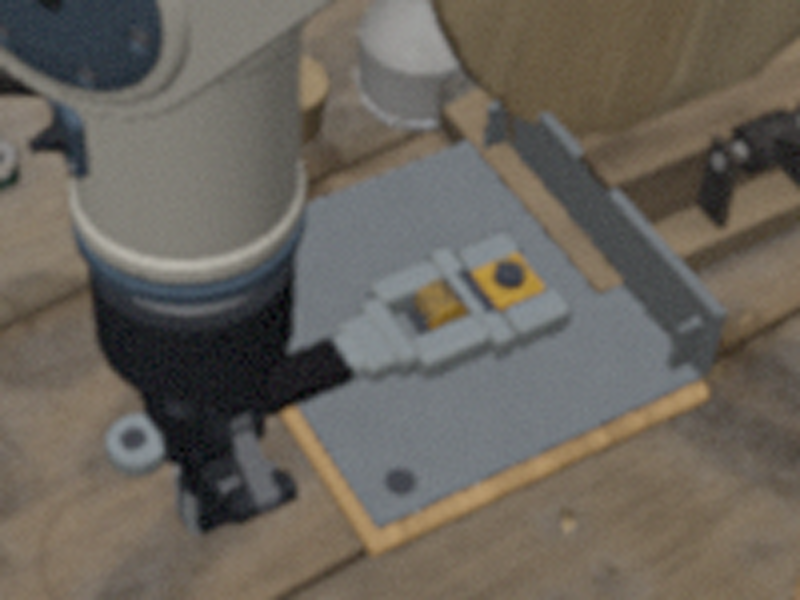

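```bash
python3 - <<'E'
from h import *
s,f=pickle.load(open('w9.pkl','rb')); c=cam(f,s)
for z in (24,28,31): print(z,onz(c,432,307,z))
for p in [(390,300),(466,305),(392,345),(455,345),(336,300),(355,315)]: print(p,onz(c,*p,30),onz(c,*p,14))
s8,f8=pickle.load(open('w8.pkl','rb')); c8=cam(f8,s8)
px=lambda a,b:(220+a/4-0.375,140+b/4-0.375)
N=onz(c8,*px(524,353),40); W=onz(c8,*px(543,104),41.5);print('nut',N,'worm',W)
# jaw & sleeve lines for axis
L=onz(c8,*px(432,352),35);R=onz(c8,*px(607,352),35); print(L,R)
E
```

```text
24 [552.86414508 320.28991567  24.        ]
28 [551.69011623 322.58588851  28.        ]
31 [550.80959459 324.30786813  31.        ]
(390, 300) [535.80732673 327.81955981  30.        ] [538.54729293 319.15817939  14.        ]
(466, 305) [563.49514593 323.57287715  30.        ] [569.77605761 314.36839611  14.        ]
(392, 345) [536.2205107  308.65930362  30.        ] [539.01331826 297.54755243  14.        ]
(455, 345) [560.09182001 306.75621766  30.        ] [565.93748645 295.40108423  14.        ]
(336, 300) [516.21270214 329.37639691  30.        ] [516.44674698 320.91411759  14.        ]
(355, 315) [522.81514101 322.65714155  30.        ] [523.89355991 313.33554872  14.        ]
nut [534.48499438 135.31895804  40.        ] worm [538.51235886 171.57689126  41.5       ]
[521.09472833 134.9283905   35.        ] [547.33499853 133.03044075  35.        ]
```

Request:
carry_out(
  steps=[
    [[0, 0.007, 0.003, -0.003, 0.7], [0, 0.014, 0.007, -0.003, 0.7], [0, 0.014, 0.01, -0.003, 0.7], [0, 0.014, 0.01, -0.003, 0.7]],
  ],
)

```text
clock: 16.35
eef_pos: [521.8, 323.9, 193.6]
tcp_rot: [3.134, -0.012, 1.478]
contact_force: [-0.5, -0.6, 0.3]
opening: 0.003
```

Request:
carry_out(
  steps=[
    [[0, -0.002, -0.001, 0.002, 0], [0, -0.003, -0.002, 0.004, 0], [0, -0.003, -0.002, 0.004, 0]],
  ],
)

```text
clock: 16.65
eef_pos: [519.1, 320.7, 189.2]
tcp_rot: [3.135, -0.011, 1.478]
contact_force: [0.0, -0.1, -0.0]
opening: 0.0
```

```bash
python3 - <<'E'
from h import *
s=r.sense(); print(s['eef_pos'],s['contact_force'],s['tcp_rot'],tip(s))
f=save('wrist','w10.png')
s=r.sense(); print(s['eef_pos'],s['contact_force'],s['tcp_rot'],tip(s))
E
```

```text
[519.14424399 320.67887368 189.17796719] [ 0.02074426 -0.0737035  -0.00012348] [ 3.13518362 -0.01136352  1.478178  ] [520.43005731 322.53370988  16.19268959]
[519.25609823 320.81833872 189.295235  ] [-0.05143604  0.3649307   0.1451952 ] [ 3.13503704 -0.01149195  1.47825554] [520.56906944 322.69305187  16.31037567]
```

View pics/w10.png

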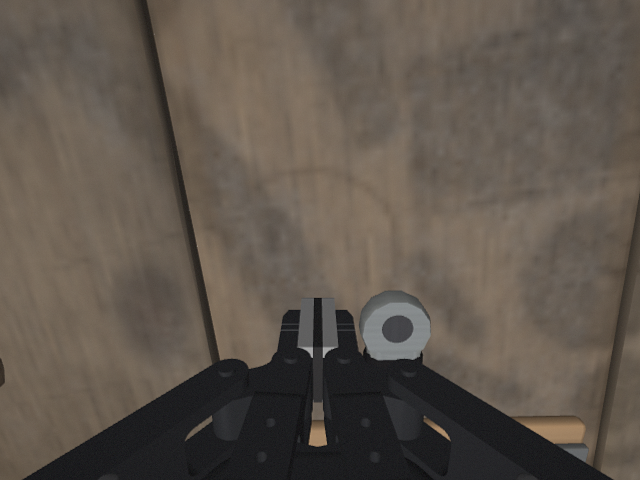

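Request:
carry_out(
  steps=[
    [[0, 0, 0.001, 0, 0], [0, 0, 0.002, 0, 0], [0, 0, 0.003, 0, 0], [0, 0, 0.004, 0, 0], [0, 0, 0.005, 0, 0]],
  ],
)

```text
clock: 17.2
eef_pos: [523.9, 320.4, 189.2]
tcp_rot: [3.136, -0.011, 1.478]
contact_force: [-4.0, 1.7, 0.8]
opening: 0.0
```

```bash
cat >> h.py <<'E'
C=np.array([534.3,134.0]); D=26.5
def uv(p): return np.array([np.sin(p),np.cos(p)]),np.array([np.cos(p),-np.sin(p)])
def phi_of(s,d=None):
    d=D if d is None else d
    v=tip(s)[:2]-C; R=np.linalg.norm(v); a=np.arctan2(v[0],v[1]) # angle of tip from +y
    return a+np.arcsin(d/R)
def arc(dphis, jaw=0):
    s=r.sense(); p0=phi_of(s); t=tip(s); Rt=Ro.from_euler('xyz',s['tcp_rot']).as_matrix()
    u,n=uv(p0); rr=(t[:2]-C)@u
    out=[]
    for k in dphis:
        u,n=uv(p0+k); q=C+u*rr-n*D
        d=Rt.T@np.r_[q-t[:2],0]/1000
        out.append([jaw]+d.round(4).tolist()+[round(float(np.degrees(k)),2)])
    print('phi',p0,'r',rr,'yawerr',np.pi/2-p0-s['tcp_rot'][2],s['contact_force'],'Fn',s['contact_force'][:2]@uv(p0)[1]); 
    for o in out: print(o)
E
python3 - <<'E'
from h import *
arc([.012*k for k in range(1,9)])
E
```

```text
phi 0.09179451342786674 r 186.61592053744008 yawerr 0.0008984851997642096 [-4.02311987  1.68064844  0.79189482] Fn -4.160239631157525
[0, 0.0003, 0.0022, 0.0, 0.69]
[0, 0.0006, 0.0045, 0.0, 1.38]
[0, 0.0008, 0.0067, 0.0, 2.06]
[0, 0.0011, 0.009, 0.0001, 2.75]
[0, 0.0013, 0.0112, 0.0001, 3.44]
[0, 0.0014, 0.0135, 0.0001, 4.13]
[0, 0.0016, 0.0157, 0.0001, 4.81]
[0, 0.0017, 0.018, 0.0001, 5.5]
```

Request:
carry_out(
  steps=[
    [[0, 0.0003, 0.0022, 0, 0.7], [0, 0.0006, 0.0045, 0, 1.4], [0, 0.0008, 0.0067, 0, 2.1], [0, 0.001, 0.009, 0, 2.8], [0, 0.0013, 0.0112, 0, 3.4], [0, 0.0014, 0.0135, 0, 4.1], [0, 0.0016, 0.0157, 0, 4.8], [0, 0.0017, 0.018, 0, 5.5]],
  ],
)

```text
clock: 18.0
eef_pos: [542.2, 320.5, 189.3]
tcp_rot: [3.137, -0.012, 1.381]
contact_force: [-3.6, 2.7, 0.3]
opening: 0.0
```

```bash
python3 - <<'E'
from h import *
arc([.015*k for k in range(1,9)])
s=r.sense();print(s['wrist_torque'])
f=save('wrist','w11.png'); pickle.dump((s,f),open('w11.pkl','wb'))
g=save('top','t11.png'); cv2.imwrite('pics/t11c.png',cv2.resize(g['image'][190:340,220:420,::-1],(800,600),interpolation=cv2.INTER_CUBIC))
E
```

```text
phi 0.18911396531513333 r 186.68293951784193 yawerr 0.0006162600951873376 [-3.61747041  2.7104911   0.25590331] Fn -4.0625169780573245
[0, 0.0004, 0.0028, 0.0, 0.86]
[0, 0.0007, 0.0056, 0.0, 1.72]
[0, 0.001, 0.0084, 0.0, 2.58]
[0, 0.0013, 0.0112, 0.0001, 3.44]
[0, 0.0015, 0.0141, 0.0001, 4.3]
[0, 0.0016, 0.0169, 0.0001, 5.16]
[0, 0.0018, 0.0197, 0.0001, 6.02]
[0, 0.0018, 0.0225, 0.0001, 6.88]
[0.37221961 0.47182355 0.02794384]
```

View pics/w11.png

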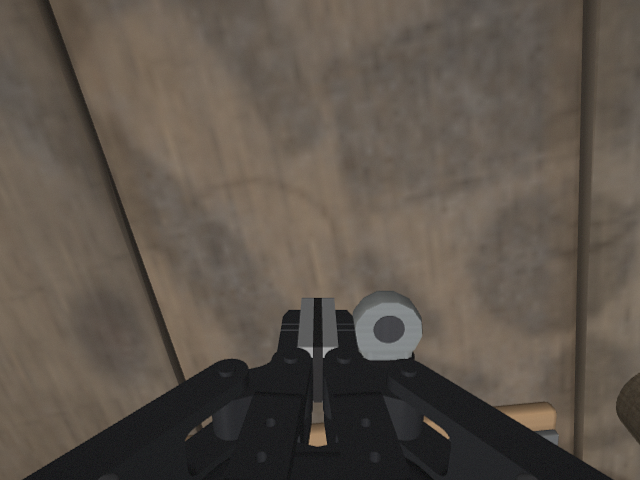

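View pics/t11c.png

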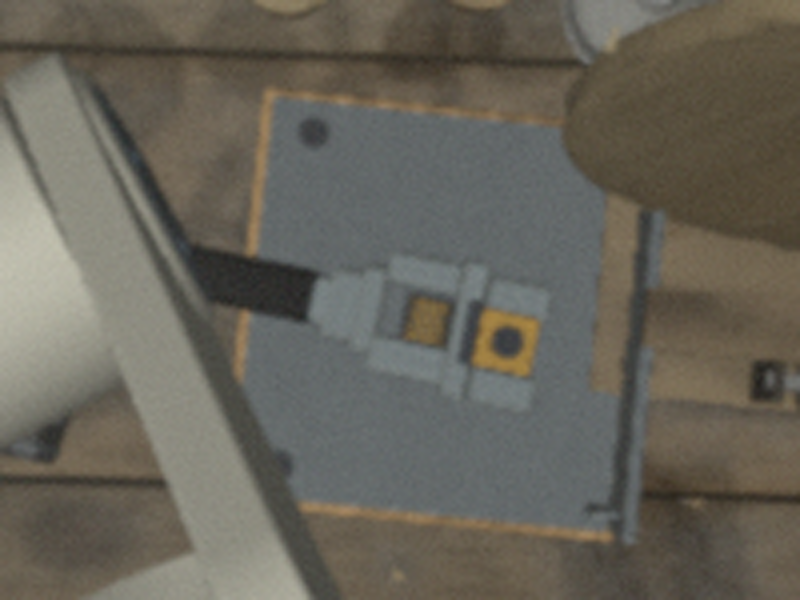

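Request:
carry_out(
  steps=[
    [[0, 0.0004, 0.0028, 0, 0.9], [0, 0.0007, 0.0056, 0, 1.7], [0, 0.001, 0.0084, 0, 2.6], [0, 0.0013, 0.0112, 0, 3.4], [0, 0.0015, 0.014, 0, 4.3], [0, 0.0016, 0.0169, 0, 5.2], [0, 0.0018, 0.0197, 0, 6], [0, 0.0018, 0.0225, 0, 6.9]],
  ],
)

```text
clock: 18.9
eef_pos: [565.1, 317.9, 189.5]
tcp_rot: [3.138, -0.013, 1.26]
contact_force: [-3.0, 2.3, 0.1]
opening: 0.003
```

```bash
python3 - <<'E'
from h import *
arc([.012*k for k in range(1,9)])
E
```

```text
phi 0.3118914330345792 r 186.70796593449123 yawerr -0.0007981718366627533 [-3.03171785  2.30470186  0.0665301 ] Fn -3.5926715744293025
[0, 0.0003, 0.0022, 0.0, 0.69]
[0, 0.0006, 0.0045, 0.0, 1.38]
[0, 0.0008, 0.0067, 0.0, 2.06]
[0, 0.001, 0.009, 0.0, 2.75]
[0, 0.0012, 0.0112, 0.0001, 3.44]
[0, 0.0014, 0.0135, 0.0001, 4.13]
[0, 0.0016, 0.0158, 0.0001, 4.81]
[0, 0.0017, 0.018, 0.0001, 5.5]
```

Request:
carry_out(
  steps=[
    [[0, 0.0003, 0.0022, 0, 0.7], [0, 0.0006, 0.0045, 0, 1.4], [0, 0.0008, 0.0067, 0, 2.1], [0, 0.001, 0.009, 0, 2.8], [0, 0.0012, 0.0112, 0, 3.4], [0, 0.0014, 0.0135, 0, 4.1], [0, 0.0016, 0.0158, 0, 4.8], [0, 0.0017, 0.018, 0, 5.5]],
  ],
)

```text
clock: 19.7
eef_pos: [583.0, 314.0, 189.6]
tcp_rot: [3.139, -0.013, 1.163]
contact_force: [-2.5, 2.1, -1.4]
opening: -0.005
```

```bash
python3 - <<'E'
from h import *
arc([.01*k for k in range(1,9)])
E
```

```text
phi 0.4089058001491364 r 186.80738858500533 yawerr -0.0008684626701860321 [-2.45677075  2.11337546 -1.44166465] Fn -3.0945156741849953
[0, 0.0003, 0.0019, 0.0, 0.57]
[0, 0.0005, 0.0037, 0.0, 1.15]
[0, 0.0007, 0.0056, 0.0, 1.72]
[0, 0.0009, 0.0075, 0.0, 2.29]
[0, 0.0011, 0.0094, 0.0, 2.86]
[0, 0.0012, 0.0113, 0.0, 3.44]
[0, 0.0014, 0.0131, 0.0, 4.01]
[0, 0.0015, 0.015, 0.0001, 4.58]
```

Turned about 0.32 so far at a steady 3–4 N.

Request:
carry_out(
  steps=[
    [[0, 0.0003, 0.0019, 0, 0.6], [0, 0.0005, 0.0037, 0, 1.1], [0, 0.0007, 0.0056, 0, 1.7], [0, 0.0009, 0.0075, 0, 2.3], [0, 0.0011, 0.0094, 0, 2.9], [0, 0.0012, 0.0113, 0, 3.4], [0, 0.0014, 0.0131, 0, 4], [0, 0.0015, 0.015, 0, 4.6]],
  ],
)

```text
clock: 20.5
eef_pos: [597.5, 309.4, 189.6]
tcp_rot: [3.14, -0.013, 1.082]
contact_force: [-0.9, 2.4, -0.4]
opening: -0.002
```

```bash
python3 - <<'E'
from h import *
arc([.01*k for k in range(1,6)])
E
```

```text
phi 0.4895559711444011 r 186.77363931088843 yawerr -0.0003469365874446684 [-0.92887334  2.42582554 -0.37670994] Fn -1.9604752865476502
[0, 0.0003, 0.0019, 0.0, 0.57]
[0, 0.0005, 0.0037, 0.0, 1.15]
[0, 0.0007, 0.0056, 0.0, 1.72]
[0, 0.0009, 0.0075, 0.0, 2.29]
[0, 0.0011, 0.0094, 0.0, 2.86]
```

Request:
carry_out(
  steps=[
    [[0, 0.0003, 0.0019, 0, 0.6], [0, 0.0005, 0.0037, 0, 1.1], [0, 0.0007, 0.0056, 0, 1.7], [0, 0.0009, 0.0075, 0, 2.3], [0, 0.0011, 0.0094, 0, 2.9]],
  ],
)

```text
clock: 21.0
eef_pos: [606.5, 305.9, 189.6]
tcp_rot: [3.141, -0.013, 1.03]
contact_force: [-1.6, 2.1, -0.7]
opening: -0.002
```

```bash
python3 - <<'E'
from h import *
arc([.01*k for k in range(1,6)])
E
```

```text
phi 0.5407060100355797 r 186.8000779797199 yawerr 4.069662279393427e-05 [-1.64414012  2.13927831 -0.67750485] Fn -2.510771241589845
[0, 0.0003, 0.0019, 0.0, 0.57]
[0, 0.0005, 0.0037, 0.0, 1.15]
[0, 0.0007, 0.0056, 0.0, 1.72]
[0, 0.0009, 0.0075, 0.0, 2.29]
[0, 0.0011, 0.0094, 0.0, 2.86]
```

Request:
carry_out(
  steps=[
    [[0, 0.0003, 0.0019, 0, 0.6], [0, 0.0005, 0.0037, 0, 1.1], [0, 0.0007, 0.0056, 0, 1.7], [0, 0.0007, 0.0056, 0, 1.7]],
  ],
)

```text
clock: 21.4
eef_pos: [611.9, 303.4, 189.7]
tcp_rot: [3.141, -0.013, 1.0]
contact_force: [-1.2, 0.7, -0.4]
opening: -0.001
```

```bash
python3 - <<'E'
from h import *
arc([.01*k for k in range(1,4)])
g=save('top','t12.png'); cv2.imwrite('pics/t12c.png',cv2.resize(g['image'][190:340,220:420,::-1],(800,600),interpolation=cv2.INTER_CUBIC))
g=save('scene','s12.png'); cv2.imwrite('pics/s12c.png',cv2.resize(g['image'][190:340,220:420,::-1],(800,600),interpolation=cv2.INTER_CUBIC))
E
```

```text
phi 0.572497095601666 r 186.74046850641278 yawerr -0.00145950534204764 [-1.23515255  0.65678206 -0.40835135] Fn -1.3940088086918607
[0, 0.0003, 0.0019, 0.0, 0.57]
[0, 0.0005, 0.0037, 0.0, 1.15]
[0, 0.0007, 0.0056, 0.0, 1.72]
```

View pics/t12c.png

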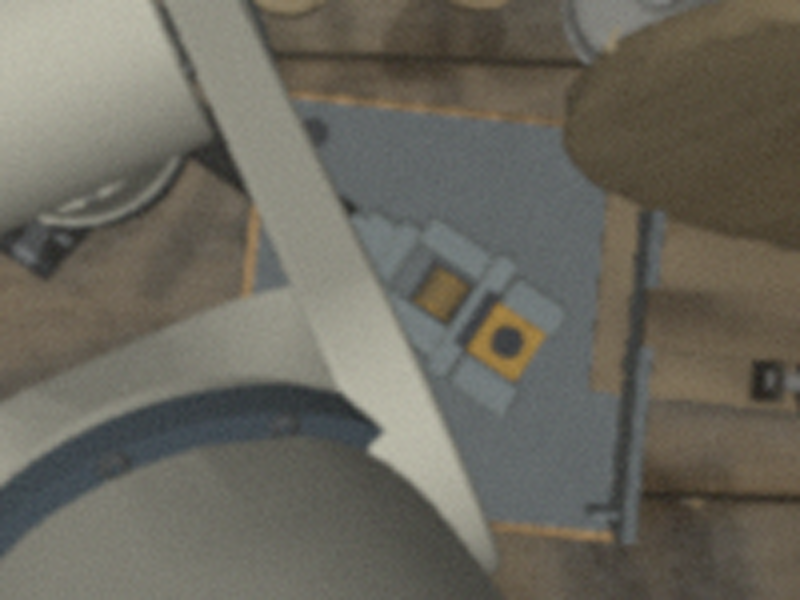

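Request:
carry_out(
  steps=[
    [[0, 0.0003, 0.0019, 0, 0.6], [0, 0.0005, 0.0037, 0, 1.1], [0, 0.0007, 0.0056, 0, 1.7]],
  ],
)

```text
clock: 21.8
eef_pos: [616.9, 301.0, 189.7]
tcp_rot: [-3.141, -0.013, 0.97]
contact_force: [-2.3, 2.3, -0.3]
opening: -0.005
```

```bash
python3 - <<'E'
from h import *
arc([.01*k for k in range(1,4)])
E
```

```text
phi 0.6019547214042885 r 186.68013512247597 yawerr -0.0011037442862299462 [-2.32691895  2.28000013 -0.27142206] Fn -3.20897792570563
[0, 0.0003, 0.0019, 0.0, 0.57]
[0, 0.0005, 0.0037, 0.0, 1.15]
[0, 0.0007, 0.0056, 0.0, 1.72]
```

Request:
carry_out(
  steps=[
    [[0, 0.0002, 0.0015, 0, 0.5], [0, 0.0004, 0.0028, 0, 0.9], [0, 0.0005, 0.0037, 0, 1.1]],
  ],
)

```text
clock: 22.1
eef_pos: [620.4, 299.3, 189.7]
tcp_rot: [-3.141, -0.013, 0.95]
contact_force: [-2.4, 2.4, 0.2]
opening: 0.001
```

```bash
python3 - <<'E'
from h import *
arc([.01*k for k in range(1,3)])
E
```

```text
phi 0.6224365616898662 r 186.73578740662822 yawerr -0.0019204655204188015 [-2.3846801   2.42765765  0.24589066] Fn -3.352822408109258
[0, 0.0003, 0.0019, 0.0, 0.57]
[0, 0.0005, 0.0037, 0.0, 1.15]
```

```bash
python3 - <<'E'
from h import *
def nutrect(im,c,z=34,box=None):
    hsv=cv2.cvtColor(im,cv2.COLOR_RGB2HSV); m=cv2.inRange(hsv,(12,130,110),(28,255,255))
    n,l,st,ce=cv2.connectedComponentsWithStats(m)
    out=[]
    for i in range(1,n):
        if st[i,4]>40 and (box is None or (box[0]<ce[i,0]<box[1] and box[2]<ce[i,1]<box[3])): 
            p=np.argwhere(l==i)[:,::-1].astype(np.float32); rc=cv2.minAreaRect(p); b=cv2.boxPoints(rc)
            w=np.array([onz(c,*q,z)[:2] for q in b]); e=w-np.roll(w,1,0); L=np.linalg.norm(e,axis=1)
            a=[(np.degrees(np.arctan2(v[1],v[0]))+45)%90-45 for v in e]
            out.append((ce[i].round(1),st[i,4],L.round(1),np.array(a).round(2)))
    return out
d=pickle.load(open('f0.pkl','rb'));T=cam(d['top'])
f=grab_frame('top'); cv2.imwrite('pics/t13.png',f['image'][:,:,::-1])
for im in [d['top']['image'],cv2.imread('pics/t9.png')[:,:,::-1].copy(),cv2.imread('pics/t11.png')[:,:,::-1].copy(),cv2.imread('pics/t12.png')[:,:,::-1].copy(),f['image']]:
    for o in nutrect(im,T,box=(335,360,260,290)): print(o)
for n in ['w1','w8']:
    s,f=pickle.load(open(n+'.pkl','rb')); print(n)
    for o in nutrect(f['image'],cam(f,s)): print(o)
# plate edges in w8: near edge of plate (front, y max) and left edge
s,f=pickle.load(open('w8.pkl','rb'));c=cam(f,s)
a=onz(c,212,20,18);b=onz(c,529,20,18);print('plate front edge',np.degrees(np.arctan2((b-a)[1],(b-a)[0])))
a=onz(c,209,20,18);b=onz(c,225,245,18);print('left edge',np.degrees(np.arctan2((b-a)[1],(b-a)[0])))
s,f=pickle.load(open('w1.pkl','rb'));c=cam(f,s)
a=onz(c,304,110,18);b=onz(c,526,113,18);print(np.degrees(np.arctan2((b-a)[1],(b-a)[0])))
E
cp pics/w8.png pics/w8v.png
```

```text
(array([345.8, 275. ]), np.int32(119), array([24.1, 23.8, 24.1, 23.8]), array([-4.72, -4.94, -4.68, -5.07]))
(array([345.8, 275.2]), np.int32(116), array([23.9, 23.4, 23.9, 23.4]), array([-4.72, -4.94, -4.68, -5.07]))
(array([345.6, 274.9]), np.int32(115), array([24. , 23.2, 24. , 23.2]), array([ -9.66,  -9.93,  -9.64, -10.06]))
(array([345.8, 275.1]), np.int32(107), array([23.5, 23.1, 23.6, 23.1]), array([-31.99, -32.34, -32.02, -32.47]))
(array([345.8, 274.9]), np.int32(113), array([23.7, 23.4, 23.7, 23.4]), array([-35.18, -35.51, -35.21, -35.64]))
w1
(array([395.3, 250.6]), np.int32(530), array([26.9, 26.5, 26.2, 26.5]), array([-6.05, -2.65, -5.99, -1.14]))
w8
(array([354.1, 160.5]), np.int32(165), array([18.2, 10.1, 17.9, 10.1]), array([-5.89, -4.81, -5.84, -3.32]))
(array([353.5, 172.2]), np.int32(80), array([ 6.3, 17.8,  6.4, 18. ]), array([-2.92, -4.06, -1.46, -4.07]))
(array([349.3, 223.3]), np.int32(1045), array([25.1, 24.9, 25.1, 25.8]), array([-3.44, -4.11, -1.46, -4.16]))
plate front edge -3.883190540406945
left edge -94.48676433131068
-4.396078122724522
```

Request:
carry_out(
  steps=[
    [[0, 0.0002, 0.001, 0, 0.3], [0, 0.0003, 0.0019, 0, 0.6], [0, 0.0004, 0.0028, 0, 0.9], [0, 0.0005, 0.0037, 0, 1.1]],
  ],
)

```text
clock: 22.55
eef_pos: [623.7, 297.5, 189.7]
tcp_rot: [-3.141, -0.013, 0.931]
contact_force: [-3.0, 2.6, -0.5]
opening: 0.0
```

```bash
python3 - <<'E'
from h import *
arc([.01*k for k in range(1,3)])
E
```

```text
phi 0.6422424429459563 r 186.72953309671956 yawerr -0.0020377188095577203 [-2.97757253  2.5896758  -0.54551497] Fn -3.935501417673083
[0, 0.0003, 0.0019, 0.0, 0.57]
[0, 0.0005, 0.0037, 0.0, 1.15]
```

Request:
carry_out(
  steps=[
    [[0, 0.0002, 0.001, 0, 0.3], [0, 0.0003, 0.0019, 0, 0.6], [0, 0.0004, 0.0028, 0, 0.9], [0, 0.0005, 0.0037, 0, 1.1]],
  ],
)

```text
clock: 22.95
eef_pos: [626.6, 296.0, 189.6]
tcp_rot: [-3.14, -0.013, 0.911]
contact_force: [-4.9, 5.6, 0.6]
opening: -0.001
```

```bash
python3 - <<'E'
from h import *
arc([.01*k for k in range(1,3)])
E
```

```text
phi 0.6588484863004467 r 186.75505506224147 yawerr 0.0011002645322444327 [-4.94459251  5.60130261  0.59962487] Fn -7.338833340223188
[0, 0.0003, 0.0019, -0.0, 0.57]
[0, 0.0005, 0.0037, -0.0, 1.15]
```

Request:
carry_out(
  steps=[
    [[0, 0.0002, 0.001, 0, 0.3], [0, 0.0003, 0.0019, 0, 0.6], [0, 0.0004, 0.0028, 0, 0.8], [0, 0.0004, 0.0028, 0, 0.8], [0, 0.0004, 0.0028, 0, 0.8]],
  ],
)

```text
clock: 23.45
eef_pos: [628.6, 295.0, 189.6]
tcp_rot: [-3.138, -0.012, 0.897]
contact_force: [-5.2, 6.3, 0.3]
opening: -0.004
```

```bash
python3 - <<'E'
from h import *
arc([.01*k for k in range(1,3)])
E
```

```text
phi 0.6690941292357573 r 186.90462783296024 yawerr 0.005132946568808805 [-5.19059129  6.27059847  0.25176986] Fn -7.960915920233099
[0, 0.0003, 0.0019, -0.0, 0.57]
[0, 0.0005, 0.0037, -0.0, 1.15]
```

Request:
carry_out(
  steps=[
    [[0, 0, -0.003, 0, 0], [0, 0, -0.01, 0, 0], [0, 0, -0.025, 0, 0], [0, 0, -0.03, -0.03, 0], [0, -0.01, -0.04, -0.07, 0], [0, -0.03, -0.05, -0.11, 0], [0, -0.03, -0.08, -0.14, 0], [0, -0.03, -0.08, -0.14, 0]],
  ],
)

```text
clock: 24.25
eef_pos: [545.3, 322.0, 334.3]
tcp_rot: [-3.14, -0.019, 0.898]
contact_force: [0.8, 0.1, -0.0]
opening: -0.0
```

```bash
python3 - <<'E'
from h import *
s=r.sense(); print(s['eef_pos'],s['contact_force'],s['tcp_rot'])
f=save('wrist','w14.png'); pickle.dump((s,f),open('w14.pkl','wb'))
g=save('top','t14.png'); cv2.imwrite('pics/t14c.png',cv2.resize(g['image'][190:340,220:420,::-1],(800,600),interpolation=cv2.INTER_CUBIC))
g=save('scene','s14.png'); cv2.imwrite('pics/s14c.png',cv2.resize(g['image'][150:330,190:430,::-1],(800,600),interpolation=cv2.INTER_CUBIC))
E
```

```text
[545.26898877 321.97747062 334.33236244] [ 0.75696587  0.07955979 -0.02689377] [-3.14005372 -0.01868293  0.89782907]
```

View pics/w14.png

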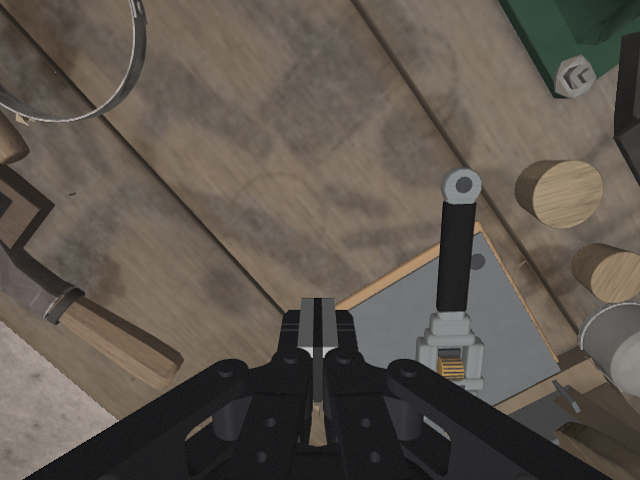

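View pics/s14c.png

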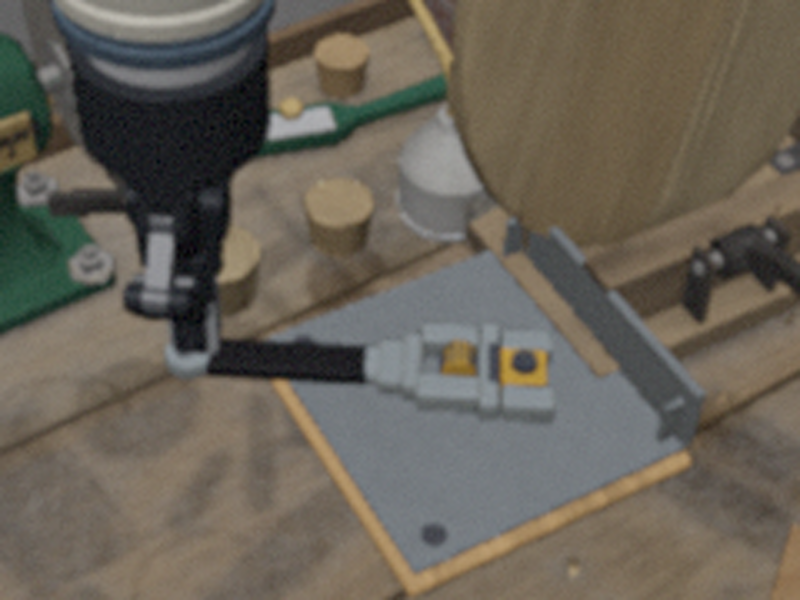

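View pics/t14.png

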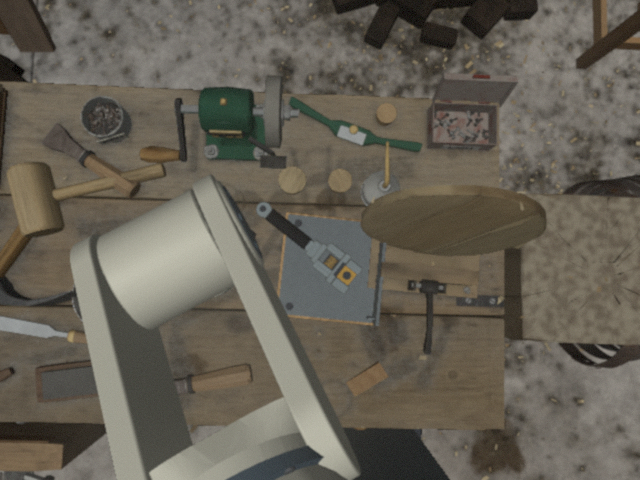

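```bash
python3 - <<'E'
from h import *
d=pickle.load(open('f0.pkl','rb'));T=cam(d['top'])
def rect(im):
    hsv=cv2.cvtColor(im,cv2.COLOR_RGB2HSV); m=cv2.inRange(hsv,(12,130,110),(28,255,255))
    n,l,st,ce=cv2.connectedComponentsWithStats(m)
    for i in range(1,n):
        if st[i,4]>40 and 335<ce[i,0]<360 and 260<ce[i,1]<290:
            print(cv2.minAreaRect(np.argwhere(l==i)[:,::-1].astype(np.float32)))
rect(d['top']['image']); rect(cv2.imread('pics/t14.png')[:,:,::-1].copy())
im0=cv2.imread('pics/top0.png');im=cv2.imread('pics/t14.png')
N=np.array(proj(T,[534.4,134,40]));
H0=onz(T,240,264,26.5)
H=onz(T,264,210,28); v=H[:2]-[534.4,134];v0=H0[:2]-[534.4,134]
print('wrench turn',np.arctan2(v[0],v[1])-np.arctan2(v0[0],v0[1]))
cv2.imwrite('pics/t14d.png',cv2.resize(im[190:310,240:400],(800,600),interpolation=cv2.INTER_CUBIC))
E
```

```text
((345.8110046386719, 275.2012023925781), (13.583078384399414, 13.472647666931152), 6.340191841125488)
((345.8902587890625, 275.0121765136719), (13.587118148803711, 13.274770736694336), 38.65980911254883)
wrench turn 0.56816576761028
```

View pics/t14d.png

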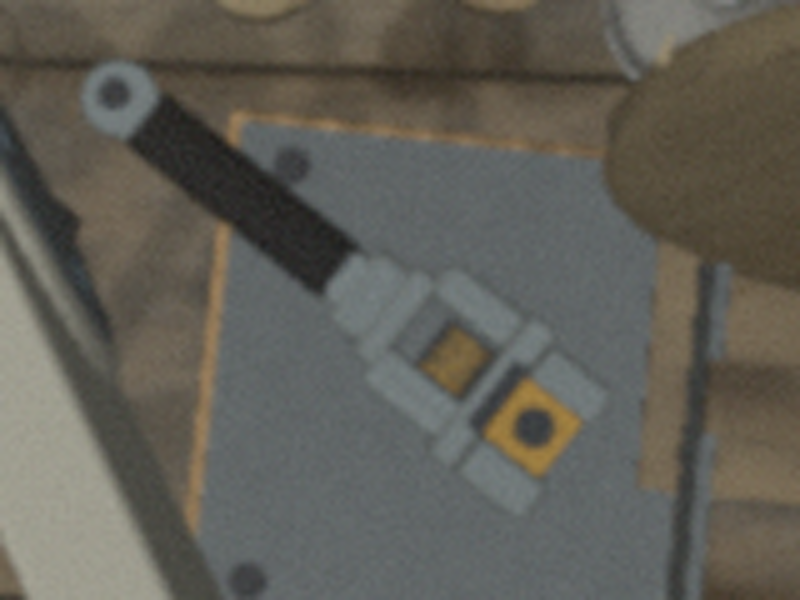

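```bash
python3 - <<'E'
from h import *
s=r.sense();a=s['eef_pos'];b=np.array([495,95,340])
rows([a+(b-a)*k/6 for k in range(1,7)])
E
```

```text
[[0, -0.0346, 0.0167, -0.0023, 0.0], [0, -0.0693, 0.0334, -0.0046, 0.0], [0, -0.1039, 0.0501, -0.0068, 0.0], [0, -0.1385, 0.0668, -0.0091, 0.0], [0, -0.1731, 0.0835, -0.0114, 0.0], [0, -0.2078, 0.1003, -0.0137, 0.0]]
```

Request:
carry_out(
  steps=[
    [[0, -0.0345, 0.0165, -0.002, 0], [0, -0.069, 0.0335, -0.0045, 0], [0, -0.104, 0.05, -0.007, 0], [0, -0.1385, 0.067, -0.009, 0], [0, -0.173, 0.0835, -0.0115, 0], [0, -0.208, 0.1, -0.0135, 0], [0, -0.208, 0.1, -0.0135, 0], [0, -0.208, 0.1, -0.0135, 0]],
  ],
)

```text
clock: 25.2
eef_pos: [494.7, 94.0, 338.8]
tcp_rot: [-3.138, -0.011, 0.895]
contact_force: [1.1, 0.4, -0.2]
opening: 0.003
```

```bash
python3 - <<'E'
from h import *
s=r.sense(); print(s['eef_pos'],s['contact_force'],s['tcp_rot'])
f=save('wrist','w15.png'); pickle.dump((s,f),open('w15.pkl','wb'))
c=cam(f,s); u,v=proj(c,[534,134,34]).astype(int); print(u,v)
u0=max(0,min(440,u-100)); v0=max(0,min(330,v-75)); print(u0,v0)
cv2.imwrite('pics/w15c.png',cv2.resize(f['image'][v0:v0+150,u0:u0+200,::-1],(800,600),interpolation=cv2.INTER_CUBIC))
E
```

```text
[494.71226153  94.00792233 338.76378321] [ 1.13415671  0.4368167  -0.23018461] [-3.13758673 -0.01093373  0.89494419]
328 154
228 79
```

View pics/w15c.png

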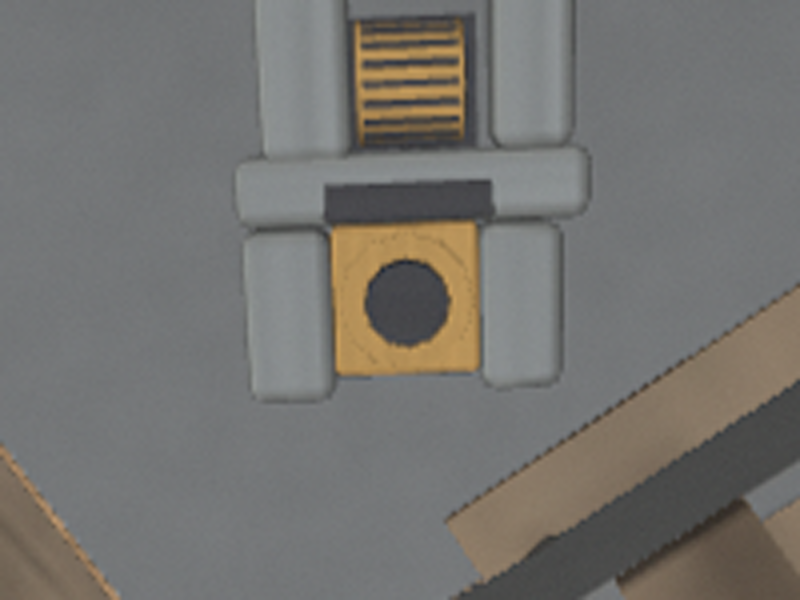

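View pics/w15.png

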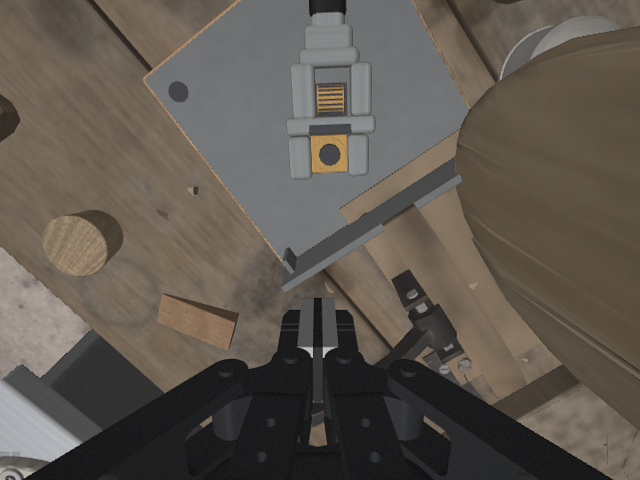

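```bash
python3 - <<'E'
from h import *
s,f=pickle.load(open('w15.pkl','rb')); c=cam(f,s)
px=lambda a,b:(228+a/4-0.375,79+b/4-0.375)
def ang(p,q,z):
    a=onz(c,*p,z);b=onz(c,*q,z);return np.degrees(np.arctan2((b-a)[1],(b-a)[0]))
for p,q in [((331,226),(338,376)),((479,221),(479,372)),((331,226),(479,221)),((338,376),(479,372))]:
    print('nut',(ang(px(*p),px(*q),34)+45)%90-45)
e=cv2.Canny(f['image'],60,150); L=cv2.HoughLinesP(e,1,np.pi/720,60,minLineLength=90,maxLineGap=6)
for l in L[:,0]:
    if l[1]<300: print(l, (ang(l[:2],l[2:],18)+45)%90-45)
E
```

```text
nut -36.234282501270656
nut -37.25148916124466
nut -36.7833069950053
nut -37.014549466542654
[143  78 282 260] -4.345161257638182
[281 287 459 174] -4.221020855075821
[  0 247 164 392] 0.2368277310145146
[350 223 454 157] -4.7114287836195885
[144  84 298 284] -4.196349272864751
[517 292 634 376] 16.27177448956415
[339 207 460 126] -3.808950108840591
[526 296 638 374] 17.044848902823247
[284 292 384 230] -4.670931605711246
[143  77 236   0] -4.12582706309361
[143  81 241   0] -4.092666808869254
[342 208 460 128] -3.392259963624994
[281 286 377 225] -4.221067619972651
[286 292 377 235] -4.374203004142103
[411   0 468 108] -4.433432621950217
[143  80 237   2] -4.016480552840392
```

```bash
python3 - <<'E'
from h import *
print(workorder.sign_off()); print(r.sense()['clock'])
E
```

```text
the job is handed in; nothing more can be done
None
the job is handed in; nothing more can be done
```

The jaws are closed snug on the nut, the nut has been turned clockwise until firm, and the job is handed in. It took about 25 s of the 72 s allowed. Sign-off gives no verdict, so the results below are my own measurements.

**Worm:** I rolled it with six light strokes of about 17 mm. Where I read the press it was 4 to 10 N, a little above the advised 5 to 8 N at one point but well under the 18 N limit. Each stroke was checked only at one or two moments. The last stroke no longer changed the gap in the picture, and the drag had risen to about 6 N. The drag was already 3 to 4 N on the earlier strokes, more than the "almost nothing" described, probably because the wrench slid 1 to 2 mm until it rested against the nut.

**Turning:** I swung the wrench by pushing the ring at the end of its handle with the closed fingers. The push was 2 to 4 N until it rose to about 8 N at a turn of roughly 0.57 rad. I stopped there and backed off.

**Final checks:**
- **Nut angle:** the three measurements agree. The close camera shows the nut 0.569 rad from square with the foot plate. The top camera shows the nut turned 0.564 rad and the wrench turned 0.568 rad from where they started.
- **Wrench and jaws:** the wrench lies flat on the nut, with no visible gap at the jaws.
- **Bystanders:** the oil can and the bungs look unmoved in the pictures.
- **Arm:** it is clear of everything.

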